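# Fit the matching nest plate on the stamping stand

## Task

Set up the tilted date-stamping stand for the container waiting in the yellow taped square: put the nest plate whose opening suits that container on the stand, with both stud heads through the round ends of its keyholes, and let go so that it lies flat on the seat. Then push it down the slope until it is fully home behind the stud heads, and swing the catch with the red knob all the way shut behind the plate's upper edge. Leave the other plate and both containers where they are.

Things in the scene. Friction and masses are not known exactly. Their poses are not given: they have to be found in the camera images.
- seat: steel seat, 224 x 192 mm, of the grey stand fixed to the table. Tilted 15 deg, low side to the robot; x runs up the slope, y to the left, z square out of it. Origin on the top face, 55 mm above the table: a plate fully home has its origin here. Top face: x -96 to 128, y -96 to 96, and a lug to y -126 at the upper right. A plate put on the studs has its origin at x = +22.
- stud_left (a point): top centre of the left headed stud, on the seat at x = +40, y = +68, 14 mm out of it; axes as the seat's. Head 17 mm across, 6.5 mm high, top chamfered; neck below it 8.5 mm thick, 7.5 mm high. Friction keeps a plate that lies flat over the studs in place until it is pushed 22 mm down the slope (-x), where the slot ends stop at the necks.
- stud_right (a point): top centre of the right stud, at y = -68; else as the left one
- plate_cup: green plastic nest plate for round cups, flat on the table, 0.16 to 0.28 kg: 6 mm thick, x -86 to 80, y -88 to 88, round 100 mm opening centred at x = -26. Origin in its underside, z up. Keyholes at y = -68 and +68: round end 24 mm across at x = +18, 11 mm slot from there towards +x, where the neck ends at x = +40. Yawed at most 0.2 rad: +x away from the robot.
- plate_tub: blue plastic nest plate for oblong tubs, flat on the table; like the green plate in all but its opening, an oblong window of 54 mm (x -57 to -3) by 126 mm (y -63 to 63)
- plate_cup_grip (a point): in the black upright grip bar of the green plate, at its x = +50, y = 0 and 34 mm above its underside; axes as the plate's. The bar is 12 mm thick (along x), 64 mm long (along y) and rises to 46 mm above the underside, 12 mm over this point.
- plate_tub_grip (a point): the same point in the grip bar of the blue plate
- catch (a joint): angle of the dark swing catch (rad): 0 = open, arm up the slope (seat +x); it grows as the arm swings anticlockwise from above; pi/2 = shut at its stop, arm along seat +y, 1.5 mm behind the upper edge of a plate fully home. A plate not home blocks it. Friction 0.7 N at the knob, no spring: it stays where it is left.
- catch_knob (a point): on the axis of the catch's red upright pin, 72 mm from the pivot and 25 mm out of the seat. The pin is 13 mm thick and spans 9 to 39 mm out of the seat; the arm under it, 14 mm wide, spans 2 to 10 mm. Axes: x along the arm, z square out of the seat.
- catch_pivot (a point): on the catch's pivot axis, 25 mm out of the seat (seat x = +88.5, y = -106); axes as the seat's
- next_square: square of yellow tape on the table, 170 mm outside, 134 mm inside; origin at its centre. The container standing in it, within 20 mm of the centre, is the next to be stamped.
- cup: round clear cup of brown paste, 104 mm across, 46 mm high; origin in the centre of its underside. It stands in the square or at the back of the table right of the middle.
- tub: oblong clear tub, 56 x 130 mm at the rim, 58 mm high; origin in the centre of its underside. It stands at the other of these two places.

How it is judged (in metres and radians):
On the way, in this order (a step that is already met when the one before it is completed fails the run):
1. the matching plate lies flat on the seat, both stud heads through the round ends of its keyholes, let go (((horizontal distance between cup and next_square below 0.06 m and x of plate_cup in the frame of seat between 0.013 and 0.029 m and y of plate_cup in the frame of seat between -0.006 and 0.006 m and z of plate_cup in the frame of seat between -0.003 and 0.003 m and angle between the z axis of plate_cup and the z axis of seat, either way round below 0.04 rad and angle between the x axis of plate_cup and the x axis of seat, either way round below 0.06 rad and contact force between the fingers and plate_cup below 0.1 N) or (horizontal distance between tub and next_square below 0.06 m and x of plate_tub in the frame of seat between 0.013 and 0.029 m and y of plate_tub in the frame of seat between -0.006 and 0.006 m and z of plate_tub in the frame of seat between -0.003 and 0.003 m and angle between the z axis of plate_tub and the z axis of seat, either way round below 0.04 rad and angle between the x axis of plate_tub and the x axis of seat, either way round below 0.06 rad and contact force between the fingers and plate_tub below 0.1 N))), for 0.2 s.
2. the matching plate is fully home behind the stud heads (((horizontal distance between cup and next_square below 0.06 m and x of plate_cup in the frame of seat between -0.004 and 0.003 m and y of plate_cup in the frame of seat between -0.004 and 0.004 m and z of plate_cup in the frame of seat between -0.003 and 0.003 m and angle between the z axis of plate_cup and the z axis of seat, either way round below 0.04 rad and angle between the x axis of plate_cup and the x axis of seat, either way round below 0.06 rad) or (horizontal distance between tub and next_square below 0.06 m and x of plate_tub in the frame of seat between -0.004 and 0.003 m and y of plate_tub in the frame of seat between -0.004 and 0.004 m and z of plate_tub in the frame of seat between -0.003 and 0.003 m and angle between the z axis of plate_tub and the z axis of seat, either way round below 0.04 rad and angle between the x axis of plate_tub and the x axis of seat, either way round below 0.06 rad))), for 0.2 s.
At the end, for the whole second after the job is handed in: The plate matching the container in the taped square lies flat on the seat, released and at rest, at most 3 mm short of fully home; the catch is shut (at least 1.45 rad); the other plate and both containers are within 30 mm of where they stood (((horizontal distance between cup and next_square below 0.06 m and x of plate_cup in the frame of seat between -0.004 and 0.003 m and y of plate_cup in the frame of seat between -0.004 and 0.004 m and z of plate_cup in the frame of seat between -0.003 and 0.003 m and angle between the z axis of plate_cup and the z axis of seat, either way round below 0.04 rad and angle between the x axis of plate_cup and the x axis of seat, either way round below 0.06 rad and linear speed of plate_cup below 0.01 m/s) or (horizontal distance between tub and next_square below 0.06 m and x of plate_tub in the frame of seat between -0.004 and 0.003 m and y of plate_tub in the frame of seat between -0.004 and 0.004 m and z of plate_tub in the frame of seat between -0.003 and 0.003 m and angle between the z axis of plate_tub and the z axis of seat, either way round below 0.04 rad and angle between the x axis of plate_tub and the x axis of seat, either way round below 0.06 rad and linear speed of plate_tub below 0.01 m/s)) and value of joint catch above 1.45 rad); the robot touches nothing.
It fails at once if the other plate is shifted by more than 30 mm ((horizontal distance between cup and next_square below 0.06 m and distance of plate_tub from where it was at the start of the episode above 0.03 m) or (horizontal distance between tub and next_square below 0.06 m and distance of plate_cup from where it was at the start of the episode above 0.03 m)).
It fails at once if a container is shifted by more than 30 mm (distance of any of cup, tub from where it was at the start of the episode above 0.03 m).
It also fails if it takes over 69 s, if anything falls off the work surface, if the arm or the gripper's body presses on something with over 40 N, if the wrist force passes 120 N, or if a joint passes its speed limit or range.

## Robot

A 6-joint arm with a two-finger parallel gripper is mounted at the origin on a cart in front of the work surface, level with it; the furniture and walls round the work are solid. World frame = base frame: x ahead of the robot, y to its left, z up, the work surface at z = 0. Lengths are in mm, angles in degrees, forces in N, time in s.
With the tool pointing down it reaches from about 350 to 850 mm from the base axis. Payload 8.1 kg.
Tool frame: the origin (TCP) lies at the very end of the fingers, on their centre line; the grasp point (between the pads) lies 19 mm behind it (pinch_z is the z of the grasp point in the tool frame, in mm); z points along the fingers, y is the direction in which the jaws open and shut (so a half turn about z gives the same grasp; the last joint's range is limited). The gripper opens to 85 mm and grips with 20 to 120 N. Pads are 22 mm wide; open, the fingers measure 114 mm over their backs; the gripper's body (76 mm by 85 mm) begins 54 mm behind the grasp point. The pads swing forward as they close: fully open they stand 13 mm farther back than shut.
Start: joints at [-76.398, 7.471, 85.268, -0, 87.261, -4.893], TCP at [190.354, -569.008, 231.292] pointing down, gripper open.
Joint ranges: [-169.43, 169.43], [-51.17, 129.36], [1.28, 143.12], [-76.62, 256.62], [0, 156.53], [-152.29, 152.29]. Speed limits (degrees/s): [136.94, 136.94, 159.86, 180, 180, 180].

## Interface

Orientations are given as [roll, pitch, yaw] about the fixed x, y, z axes, in that order (R = Rz(yaw) Ry(pitch) Rx(roll)).
In Python, from bench import * gives the robot as it stands.
- The arm moves only by the shell command python3 -m creep 'ROWS' [FORCE]. ROWS is a JSON object of lists of equal length, an entry for each row: "translation": the shift along the tool's x, y, z in mm, a list of three; "rotation": the turn, a rotation vector about the tool's x, y, z in rad, a list of three; "claw": the finger opening in mm, from 0 to 85.4. In form: {"translation": [[dx, dy, dz], ...], "rotation": [[ax, ay, az], ...], "claw": [claw, ...]}. A call has 1 to 10 rows; each row shifts and turns the commanded pose from where the row before left it, along the tool's axes as they then stand; what a row does not reach is not made up. A row lasts 1/10 s, in which the tool goes at most 50 mm and 8.59 degrees, less where a joint would pass 70% of its speed; a pose out of reach is approached as far as the arm can. A call is refused whole if a number of a shift passes 50 or a number of a turn 0.15, either way. A call with a gripper value outside its range is refused whole. The fingers move at their own pace and stop on an object; FORCE is the grip in N (left out, the last holds). Time passes only in rows, so rows that do not move let the fingers close. It gives the time, the measured TCP pose, the force and the opening at its end, in the units of the state.
- sense(): the state, without advancing time (a new reading comes with each control period).
- snapshot(name): name is "side" or "top" or "wrist"; returns a dict with "frame" (480x640x3 uint8, red, green, blue), "intrinsics" (3x3 intrinsics, pixels), "extrinsics" (4x4, takes a point from camera to world coordinates). Camera axes: x right, y up, looking along -z (the intrinsics and any distortion apply to the point x, -y, -z); pixel columns grow to the right and rows downward; lengths in mm; the calibration is good to about 2 mm. The wrist camera is an equidistant fisheye: a pixel r from the principal point sees the ray r / f radians off the axis. A picture is of the moment at which its call begins. There is no depth.
- hand_in(): hands the job in, once; it reports no verdict.
The state is a dict: "time": time; "joint_pos": joint angles; "qd": joint speeds; "joint_efforts": joint torques, N m; "tool_pos": TCP position; "tcp_rot": TCP orientation; "ft_force": force on the tool from outside, world axes, zero at the start; "wrist_torque": the same for the moment, N m; "finger_gap": finger opening in mm.
Only numpy, scipy, OpenCV 4.12 (cv2) and the standard library are available. Lean on these libraries where they do the work, as an engineer would, in place of code of your own. Each camera call takes 0.05 s, during which the arm holds its last target.

## Working session

There is one attempt and no reset: what is moved stays moved. The work goes in short steps, Python scripts to look and compute and a shell command to move; the robot and the scene stay as the last step left them, time stands still between calls to the robot, and variables do not carry over. Pictures are saved under pics/ and viewed, and the job is handed in when it is done.

```bash
ls; mkdir -p pics; python3 - <<'E'
from bench import *
import cv2,numpy as np
print(sense())
for n in ["top","side","wrist"]:
    s=snapshot(n); cv2.imwrite(f"pics/{n}0.png",s["frame"][:,:,::-1]); print(n,np.round(s["intrinsics"],2).tolist(),np.round(s["extrinsics"],4).tolist(),[k for k in s])
E
```

```text
pics
{'time': 0.0, 'joint_pos': array([-7.63971587e+01,  7.51567008e+00,  8.53302987e+01,  6.32621590e-04,
        8.72588397e+01, -4.89468365e+00]), 'qd': array([-0.05185013, -0.01427307, -0.0676351 , -0.06218886,  0.11748985,
        0.01821473]), 'joint_efforts': array([-1.27120871e-03, -5.69401431e+01, -5.00554276e+01, -7.43040437e-04,
        1.49040332e-02,  1.99343901e-06]), 'tool_pos': array([ 190.23958283, -568.47245009,  230.22877434]), 'tcp_rot': array([-1.79895628e+02, -9.57226553e-03,  1.84974854e+01]), 'ft_force': array([-0.77001063, -0.21826087, -0.70779161]), 'wrist_torque': array([-0.00268117,  0.03686199, -0.03980759]), 'finger_gap': 85.0533151010956}
top [[449.86, 0.0, 324.7], [0.0, 449.86, 232.59], [0.0, 0.0, 1.0]] [[0.0212, 0.9848, -0.1725, 428.4851], [-0.9998, 0.0212, -0.0019, 20.507], [0.0018, 0.1725, 0.985, 1114.8458], [0.0, 0.0, 0.0, 1.0]] ['frame', 'intrinsics', 'extrinsics']
side [[480.84, 0.0, 318.25], [0.0, 480.84, 233.47], [0.0, 0.0, 1.0]] [[-0.9993, -0.008, 0.0375, 652.7935], [0.036, -0.5313, 0.8464, 909.5082], [0.0132, 0.8472, 0.5312, 665.2824], [0.0, 0.0, 0.0, 1.0]] ['frame', 'intrinsics', 'extrinsics']
wrist [[371.65, 0.0, 318.39], [0.0, 371.65, 242.14], [0.0, 0.0, 1.0]] [[0.3177, 0.914, 0.2525, 254.5823], [-0.9482, 0.3065, 0.0834, -548.3988], [-0.0011, -0.2659, 0.964, 372.1399], [0.0, 0.0, 0.0, 1.0]] ['frame', 'intrinsics', 'extrinsics']
```

View pics/top0.png

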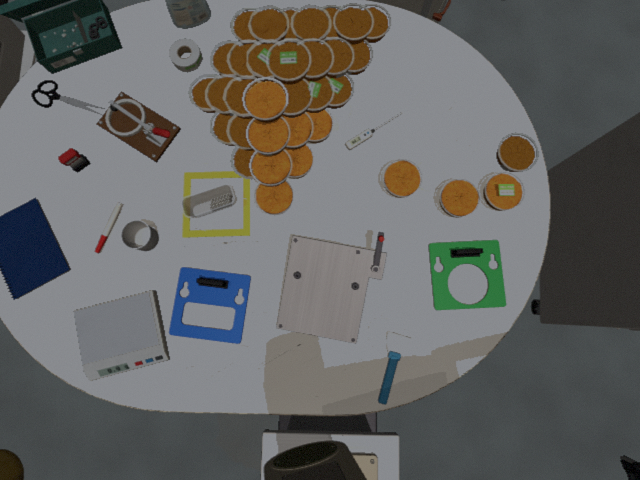

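View pics/side0.png

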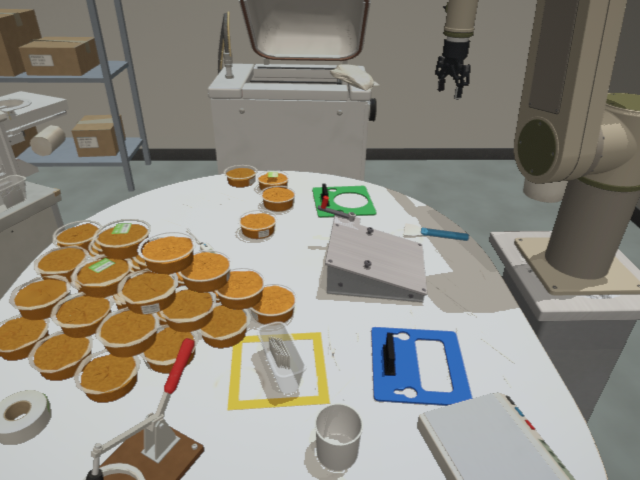

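View pics/wrist0.png

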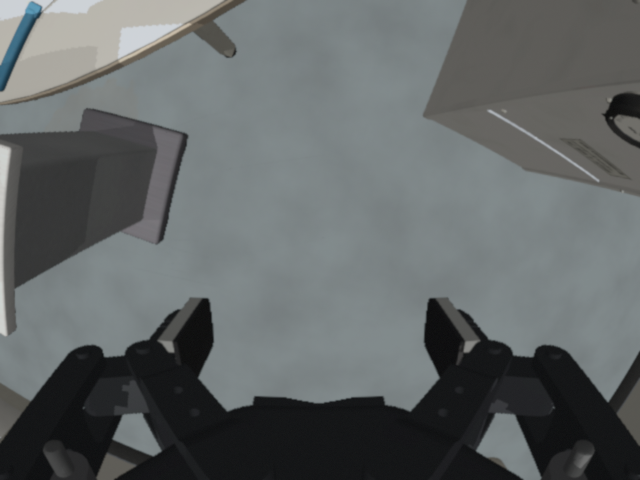

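The container in the yellow square is the oblong tub, in the top view at about (209,201), so the blue plate is the one to use. The stand is at about (325,288) and the catch at (378,250). Next I'll enlarge these areas to measure them.

```bash
python3 - <<'E'
import cv2
t=cv2.imread("pics/top0.png"); s=cv2.imread("pics/side0.png")
def c(im,x,y,w,h,k,n): cv2.imwrite(f"pics/{n}.png",cv2.resize(im[y:y+h,x:x+w],None,fx=k,fy=k,interpolation=cv2.INTER_CUBIC))
c(t,160,255,100,95,6,"c_tplate"); c(t,265,220,130,130,4.5,"c_tstand")
c(s,310,185,140,120,5,"c_sstand"); c(s,360,310,120,110,5,"c_splate")
E
```

```text
(no output)
```

View pics/c_tplate.png

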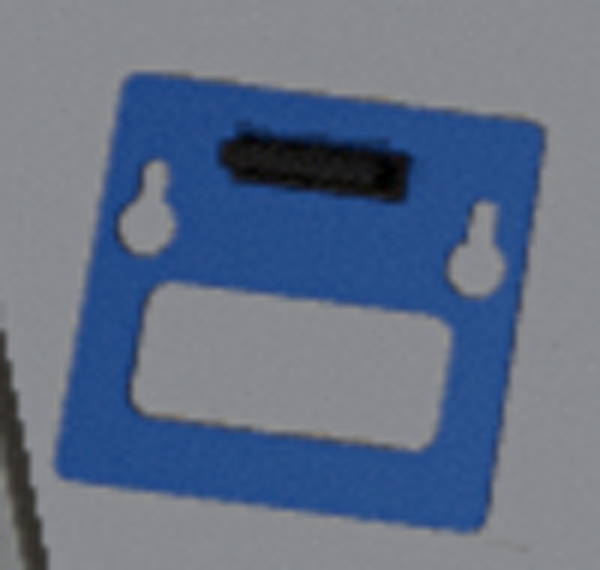

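View pics/c_tstand.png

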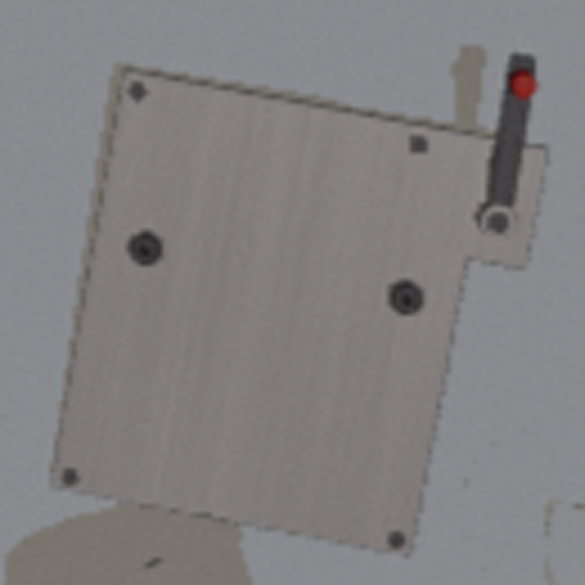

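View pics/c_sstand.png

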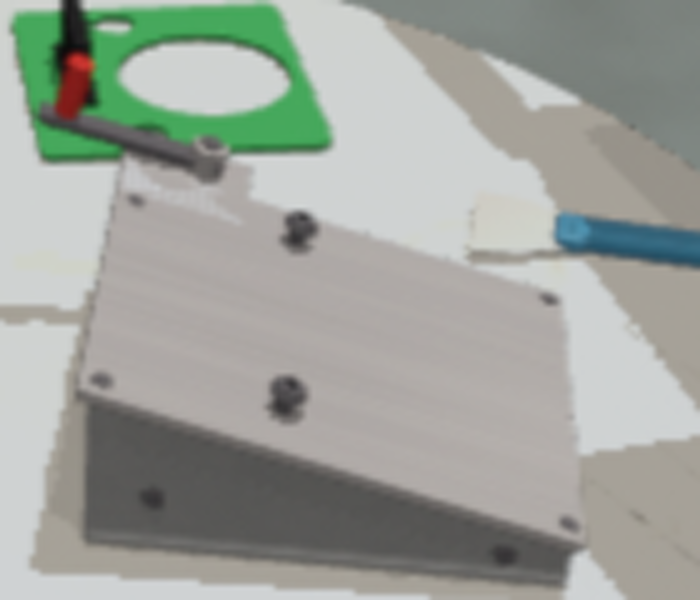

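View pics/c_splate.png

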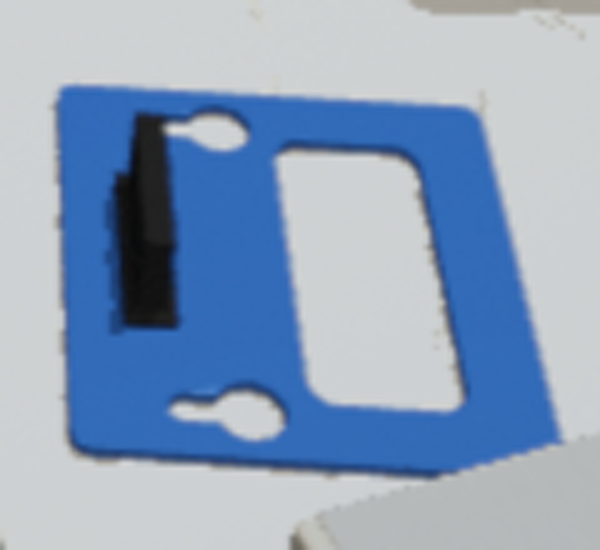

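```bash
cat > h.py <<'E'
import numpy as np, cv2
from scipy.optimize import least_squares
from scipy.spatial.transform import Rotation as R
CAM={"top":(np.array([[449.86,0,324.7],[0,449.86,232.59],[0,0,1]]),np.array([[0.0212,0.9848,-0.1725,428.4851],[-0.9998,0.0212,-0.0019,20.507],[0.0018,0.1725,0.985,1114.8458],[0,0,0,1]])),
"side":(np.array([[480.84,0,318.25],[0,480.84,233.47],[0,0,1]]),np.array([[-0.9993,-0.008,0.0375,652.7935],[0.036,-0.5313,0.8464,909.5082],[0.0132,0.8472,0.5312,665.2824],[0,0,0,1]]))}
def proj(K,E,P):
    p=(np.asarray(P,float)-E[:3,3])@E[:3,:3]; return np.stack([K[0,0]*p[:,0]/-p[:,2]+K[0,2],K[1,1]*-p[:,1]/-p[:,2]+K[1,2]],1)
def projw(K,E,P):
    p=(np.asarray(P,float)-E[:3,3])@E[:3,:3]; q=p*[1,-1,-1]
    th=np.arctan2(np.hypot(q[:,0],q[:,1]),q[:,2]); ph=np.arctan2(q[:,1],q[:,0])
    return np.stack([K[0,2]+K[0,0]*th*np.cos(ph),K[1,2]+K[1,1]*th*np.sin(ph)],1)
def ray(K,E,uv,fish=False):
    d=np.array([(uv[0]-K[0,2])/K[0,0],(uv[1]-K[1,2])/K[1,1]])
    if fish:
        r=np.hypot(*d); q=np.array([*(d/r*np.sin(r)),np.cos(r)])
    else: q=np.array([*d,1])
    return E[:3,3], E[:3,:3]@(q*[1,-1,-1])
def atz(K,E,uv,z,fish=False):
    o,d=ray(K,E,uv,fish); return o+d*(z-o[2])/d[2]
def pose(x,y,z,yaw,pitch=0):
    T=np.eye(4);T[:3,:3]=R.from_euler('ZY',[yaw,pitch]).as_matrix();T[:3,3]=x,y,z;return T
def ap(T,P): return np.asarray(P,float)@T[:3,:3].T+T[:3,3]
E
cat > fit.py <<'E'
from h import *
def sc(L,k,o): return [((u+.5)/k-.5+o[0],(v+.5)/k-.5+o[1]) for u,v in L]
def fit(obs,z,pitch,x0):
    def f(p):
        T=pose(p[0],p[1],z,p[2],pitch); return np.concatenate([(proj(*CAM[c],ap(T,P))-uv).ravel() for c,P,uv in obs])
    r=least_squares(f,x0,loss='soft_l1'); return r.x,f(r.x)
h=[(18,68,6),(18,-68,6)]
pt=("top",h+[(80,88,6),(80,-88,6),(-86,-88,6),(-86,88,6),(-3,63,6),(-3,-63,6),(-57,-63,6),(-57,63,6)],
 np.array(sc([(147,224),(476,268),(119,72),(546,121),(488,535),(52,477),(149,281),(455,319),(436,455),(130,412)],6,(160,255))))
ps=("side",h+[(80,-88,6),(80,88,6),(-86,-88,6)],np.array(sc([(252,412),(218,131),(57,87),(70,450),(487,106)],5,(360,310))))
st=("top",[(40,68,14),(40,-68,14),(128,96,0),(-96,96,0),(-96,-96,0),(128,-126,0)],np.array(sc([(146,247),(407,297),(118,66),(52,487),(411,556),(547,147)],4.5,(265,220))))
ss=("side",[(40,68,14),(40,-68,14),(128,96,0),(-96,96,0),(-96,-96,0)],np.array(sc([(288,384),(299,220),(80,397),(585,543),(560,290)],5,(310,185))))
for nm,A,z,pi,x0 in [("plate",[pt,ps],0,0,(350,250,0.1)),("seat",[st,ss],55,-np.deg2rad(15),(350,30,-.1))]:
    for o in (A[:1],A[1:],A):
        x,r=fit(o,z,pi,x0); print(nm,np.round(x,3),np.round(r.reshape(-1,2),1).tolist())
E
python3 fit.py
```

```text
plate [442.369 297.6    -6.381] [[-0.2, 0.5], [0.0, -0.2], [0.8, -0.3], [0.2, 0.0], [-0.3, -0.2], [-0.0, 0.6], [0.0, -0.2], [0.2, -0.2], [-0.1, -0.4], [-0.7, 0.4]]
plate [443.765 302.249   6.178] [[0.1, 0.3], [0.3, -0.3], [0.1, -0.5], [0.1, 0.0], [-0.9, 0.5]]
plate [ 4.42756e+02  2.98787e+02 -9.90000e-02] [[-0.6, 0.3], [-0.4, -0.3], [0.4, -0.5], [-0.2, -0.1], [-0.8, -0.3], [-0.5, 0.3], [-0.4, -0.4], [-0.3, -0.4], [-0.6, -0.5], [-1.2, 0.2], [0.5, -1.3], [0.3, -1.6], [0.2, -1.6], [0.7, -1.5], [-1.1, -0.9]]
seat [464.305  23.568  12.406] [[-0.5, 0.4], [-0.2, 0.0], [0.9, 0.4], [-0.4, -0.1], [0.0, -0.4], [0.3, -0.4]]
seat [ 4.66385e+02  2.67160e+01 -1.48000e-01] [[0.7, 0.4], [-0.1, -0.3], [-0.9, -1.3], [0.8, 0.1], [-0.5, 0.6]]
seat [ 4.64997e+02  2.40730e+01 -1.58000e-01] [[-0.8, 0.2], [-0.5, -0.3], [0.6, 0.2], [-0.5, -0.3], [-0.1, -0.8], [-0.0, -0.8], [0.9, -0.4], [0.6, -0.9], [-0.7, -2.4], [0.7, -0.5], [0.2, 0.2]]
```

The plate is at about (442.5, 298.5) with yaw -0.098, and the seat at about (464.7, 24) with yaw -0.160. The two cameras agree on the plate-to-seat offset to within 1.5 mm. Next I'll move towards the blue plate.

```bash
python3 -m creep '{"translation":[[37,-22,0],[37,-22,0],[37,-22,0],[37,-22,0],[37,-22,0],[37,-22,0],[37,-22,0],[37,-22,0],[37,-22,0],[37,-22,0]],"rotation":[[0,0,0],[0,0,0],[0,0,0],[0,0,0],[0,0,0],[0,0,0],[0,0,0],[0,0,0],[0,0,0],[0,0,0]],"claw":[45,45,45,45,45,45,45,45,45,45]}' 40
python3 -m creep '{"translation":[[14,-43,0],[20,-40,0],[26,-37,0],[31,-33,0],[35,-28,0],[39,-23,0],[42,-17,0],[44,-11,0],[45,-4,0],[0,0,0]],"rotation":[[0,0,-0.144],[0,0,-0.144],[0,0,-0.144],[0,0,-0.144],[0,0,-0.144],[0,0,-0.144],[0,0,-0.144],[0,0,-0.140],[0,0,0],[0,0,0]],"claw":[45,45,45,45,45,45,45,45,45,45]}'
python3 - <<'E'
from bench import *
import cv2,numpy as np
s=snapshot("wrist"); cv2.imwrite("pics/w1.png",s["frame"][:,:,::-1]); np.savez("w1.npz",**s)
E
```

```text
time: 1.15
tool_pos: [472.2, -241.4, 231.1]
tcp_rot: [-180.0, 0.0, 18.5]
ft_force: [0.1, -0.4, 0.1]
finger_gap: 44.9
time: 2.15
tool_pos: [470.0, 168.3, 231.0]
tcp_rot: [-180.0, -0.1, 84.6]
ft_force: [1.0, 0.3, -0.6]
finger_gap: 45.2
```

View pics/w1.png

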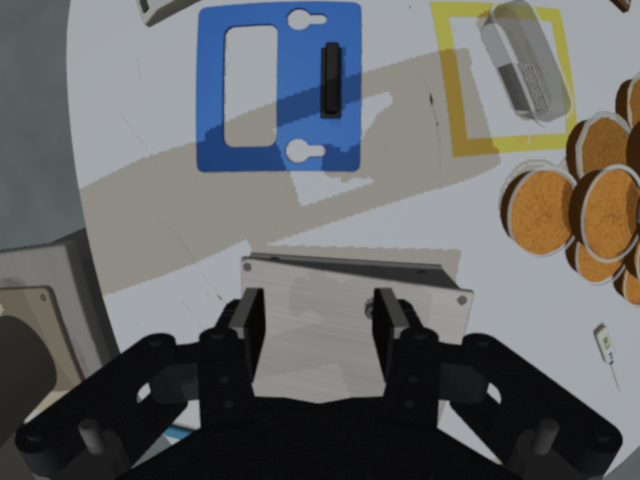

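```bash
python3 - <<'E'
import cv2
t=cv2.imread("pics/w1.png")
cv2.imwrite("pics/w1c.png",cv2.resize(t[0:180,190:370],None,fx=3.3,fy=3.3,interpolation=cv2.INTER_CUBIC))
E
```

```text
(no output)
```

View pics/w1c.png

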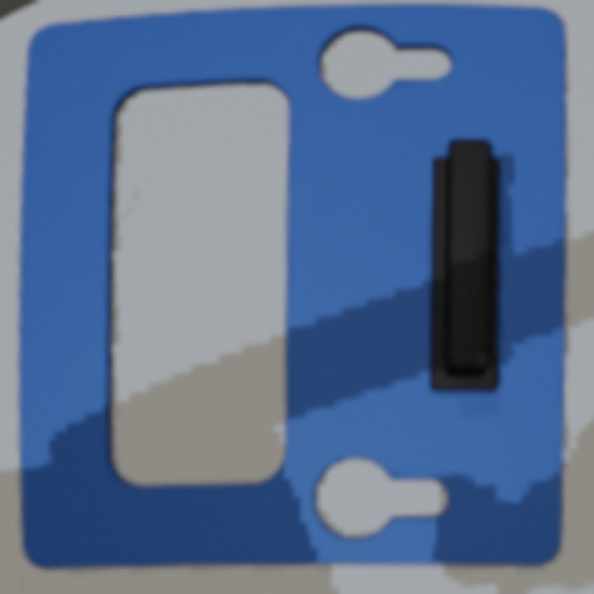

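```bash
cat > fitw.py <<'E'
from h import *
def fitw(s,P,uv,z,pitch,x0,fz=False):
    K,E=s["intrinsics"],s["extrinsics"]
    def f(p): return (projw(K,E,ap(pose(p[0],p[1],z if not fz else p[3],p[2],pitch),P))-uv).ravel()
    r=least_squares(f,x0+([z] if fz else []),loss='soft_l1'); return r.x,f(r.x).reshape(-1,2)
E
python3 - <<'E'
from fitw import *
s=np.load("w1.npz")
P=[(18,68,6),(18,-68,6),(-57,63,6),(-57,-63,6),(-3,-63,6),(-3,63,6),(80,88,6),(80,-88,6),(-86,-88,6),(-86,88,6)]
uv=np.array([(360,64),(356,498),(110,80),(109,488),(286,485),(290,80),(567,8),(562,565),(18,570),(27,24)])
uv=(uv+.5)/3.3-.5+[190,0]
for fz in (0,1):
    x,r=fitw(s,P,uv,0,0,[442,298,-.098],fz); print(np.round(x,3),np.round(r,1).tolist())
E=s["extrinsics"]; print(E[:3,3])
E
```

```text
[ 4.44340e+02  2.97297e+02 -1.04000e-01] [[-0.1, -0.9], [-0.4, 0.4], [1.1, 2.4], [-0.2, -0.4], [-0.5, -0.7], [-0.2, -0.7], [-0.1, -0.4], [-0.0, 1.1], [0.9, 0.2], [0.2, 0.3]]
[ 4.44355e+02  2.97273e+02 -1.04000e-01  1.91000e-01] [[-0.1, -0.9], [-0.4, 0.4], [1.1, 2.3], [-0.2, -0.3], [-0.5, -0.6], [-0.2, -0.8], [-0.1, -0.4], [-0.0, 1.1], [0.8, 0.3], [0.2, 0.2]]
[476.77892923 234.06072563 372.926963  ]
```

```bash
python3 -m creep '{"translation":[[42,4,0],[42,4,20],[42,3,45],[0,0,45],[0,0,35],[0,0,5],[0,0,0]],"rotation":[[0,0,0.007],[0,0,0],[0,0,0],[0,0,0],[0,0,0],[0,0,0],[0,0,0]],"claw":[45,45,45,45,45,45,45]}'
python3 - <<'E'
from bench import *
import cv2,numpy as np
s=snapshot("wrist"); cv2.imwrite("pics/w2.png",s["frame"][:,:,::-1]); np.savez("w2.npz",**s)
E
```

```text
time: 2.9
tool_pos: [493.1, 278.3, 89.0]
tcp_rot: [-179.9, 0.1, 83.8]
ft_force: [-0.3, 0.4, 0.2]
finger_gap: 44.8
```

View pics/w2.png

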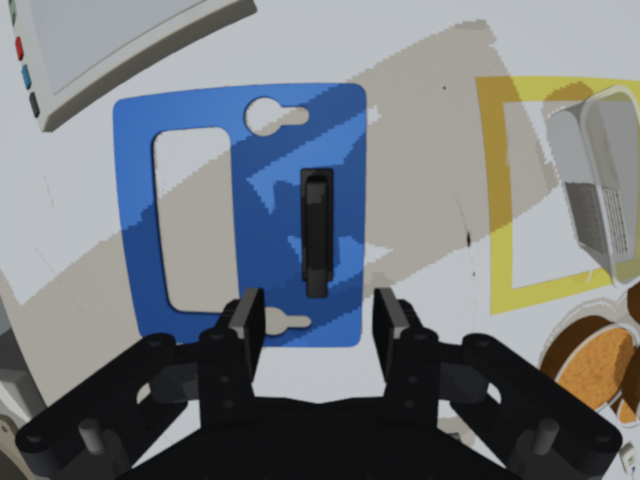

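```bash
python3 - <<'E'
from fitw import *
from bench import *
st=sense(); print(st["tool_pos"],st["tcp_rot"])
s=np.load("w2.npz"); K,E=s["intrinsics"],s["extrinsics"]
T=pose(443.5,298,0,-.101)
im=s["frame"][:,:,::-1].copy()
P=[(44,32,46),(56,32,46),(56,-32,46),(44,-32,46),(18,68,6),(18,-68,6),(80,88,6),(80,-88,6),(-57,63,6),(-57,-63,6),(-3,63,6)]
for u,v in projw(K,E,ap(T,P)): cv2.circle(im,(int(round(u)),int(round(v))),2,(0,0,255),-1); print(round(u,1),round(v,1))
cv2.imwrite("pics/w2o.png",cv2.resize(im[70:360,100:400],None,fx=2,fy=2))
E
```

```text
[494.52132159 279.06151652  91.09088234] [ 1.79951615e+02 -1.71892047e-02  8.37976451e+01]
302.1 181.5
326.2 181.3
326.3 299.9
304.3 300.0
261.2 116.2
269.6 323.4
364.6 82.7
359.2 347.8
147.8 132.6
166.9 313.7
227.4 126.0
```

View pics/w2o.png

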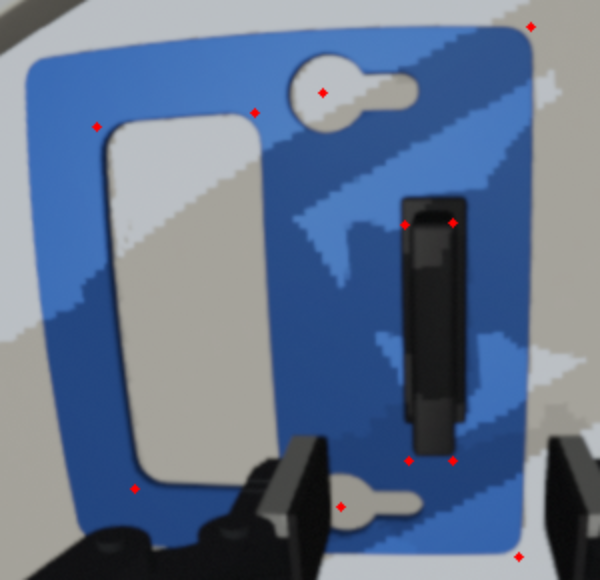

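```bash
python3 - <<'E'
from fitw import *
s=np.load("w2.npz")
P=[(18,68,6),(18,-68,6),(56,-32,46),(44,-32,46),(56,32,46),(44,32,46),(-57,63,6),(-3,63,6),(-57,-63,6),(80,88,6),(80,-88,6)]
uv=np.array([(328,93),(346,503),(453,455),(413,455),(453,224),(413,226),(105,123),(262,115),(137,484),(532,28),(521,553)])
uv=(uv+.5)/2-.5+[100,70]
for fz in (0,1):
    x,r=fitw(s,P,uv,0,0,[442,298,-.098],fz); print(np.round(x,3),np.round(r,1).tolist())
E=s["extrinsics"]; print(E[:3,3])
E
```

```text
[ 4.44809e+02  2.98237e+02 -1.06000e-01] [[0.1, -0.6], [-1.8, 1.8], [2.1, 2.5], [0.1, 2.5], [2.8, -0.6], [-1.3, -1.6], [-2.4, 0.1], [-0.9, -2.0], [-0.3, 1.2], [1.7, -0.9], [0.1, 1.5]]
[ 4.44430e+02  2.97759e+02 -1.05000e-01 -3.56000e+00] [[0.2, 0.6], [-1.5, -0.0], [1.5, 0.5], [-0.2, 0.6], [1.9, -0.5], [-1.7, -1.4], [-0.6, 1.1], [-0.1, -0.9], [1.3, -0.2], [0.3, 0.6], [-0.7, -0.6]]
[501.09120867 344.48357547 230.65667333]
```

```bash
python3 -m creep '{"translation":[[14,-1,0],[0,0,30],[0,0,30],[0,0,13],[0,0,0],[0,0,0],[0,0,0]],"rotation":[[0,0,0],[0,0,0],[0,0,0],[0,0,0],[0,0,0],[0,0,0],[0,0,0]],"claw":[45,45,45,45,45,45,30]}'
python3 - <<'E'
from bench import *
import cv2,numpy as np
st=sense(); print(st["tool_pos"],st["tcp_rot"],st["ft_force"])
s=snapshot("wrist"); cv2.imwrite("pics/w3.png",s["frame"][:,:,::-1]); np.savez("w3.npz",**s)
E
```

```text
time: 3.65
tool_pos: [495.8, 294.6, 19.1]
tcp_rot: [179.8, -0.1, 83.9]
ft_force: [0.9, 0.0, 0.5]
finger_gap: 31.8
[495.76287804 294.6118485   19.11644311] [ 1.79828775e+02 -1.08117039e-01  8.38656692e+01] [0.86521462 0.01504412 0.45370562]
```

View pics/w3.png

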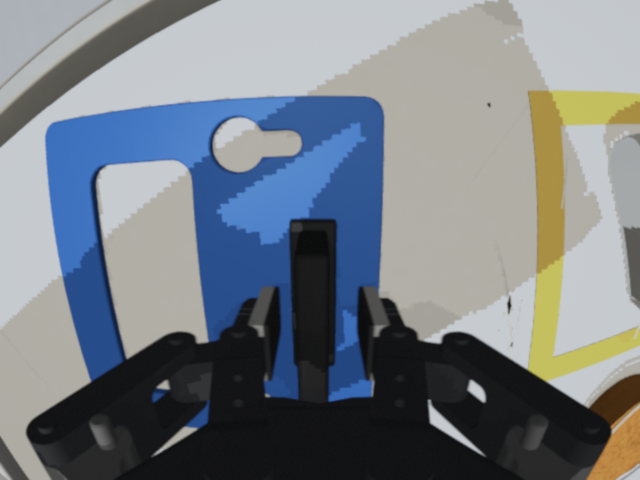

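The bar at (313,310) sits centred between the jaws. I'll close on it and lift slightly.

```bash
python3 -m creep '{"translation":[[0,0,3],[0,0,0],[0,0,0],[0,0,0],[0,0,0],[0,0,0]],"rotation":[[0,0,0],[0,0,0],[0,0,0],[0,0,0],[0,0,0],[0,0,0]],"claw":[20,8,5,5,5,5]}' 70
python3 -m creep '{"translation":[[0,0,-10],[0,0,-40],[0,0,-40],[0,0,-40],[0,0,-30],[0,0,0]],"rotation":[[0,0,0],[0,0,0],[0,0,0],[0,0,0],[0,0,0],[0,0,0]],"claw":[5,5,5,5,5,5]}'
python3 - <<'E'
from bench import *
import cv2,numpy as np
st=sense(); print(st["tool_pos"],st["tcp_rot"],st["ft_force"])
s=snapshot("wrist"); cv2.imwrite("pics/w4.png",s["frame"][:,:,::-1]); np.savez("w4.npz",**s)
E
```

```text
time: 4.3
tool_pos: [494.6, 294.0, 14.5]
tcp_rot: [179.9, -0.0, 83.9]
ft_force: [-0.7, -0.7, 5.6]
finger_gap: 11.0
time: 4.9
tool_pos: [496.8, 295.0, 179.9]
tcp_rot: [179.6, -0.3, 83.9]
ft_force: [0.8, -0.8, -2.0]
finger_gap: 11.3
[496.79077874 294.99011018 179.87038757] [179.56153302  -0.26509476  83.87033159] [ 0.78194667 -0.76664158 -1.9619477 ]
```

View pics/w4.png

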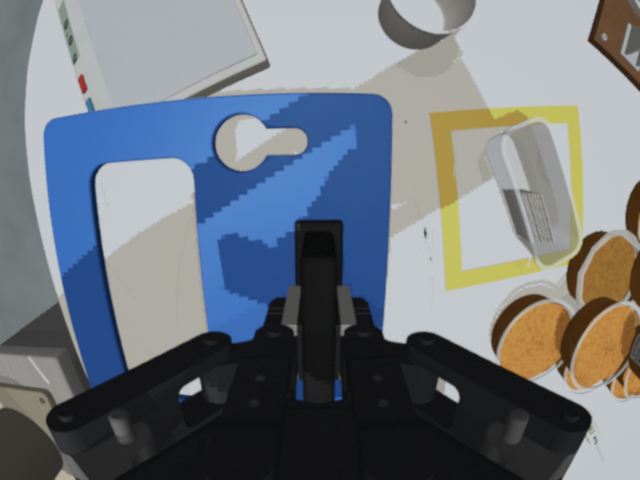

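```bash
python3 - <<'E'
import cv2
t=cv2.imread("pics/w4.png")
cv2.imwrite("pics/w4c.png",cv2.resize(t[80:300,35:400],None,fx=2.1,fy=2.1,interpolation=cv2.INTER_CUBIC))
E
```

```text
(no output)
```

View pics/w4c.png

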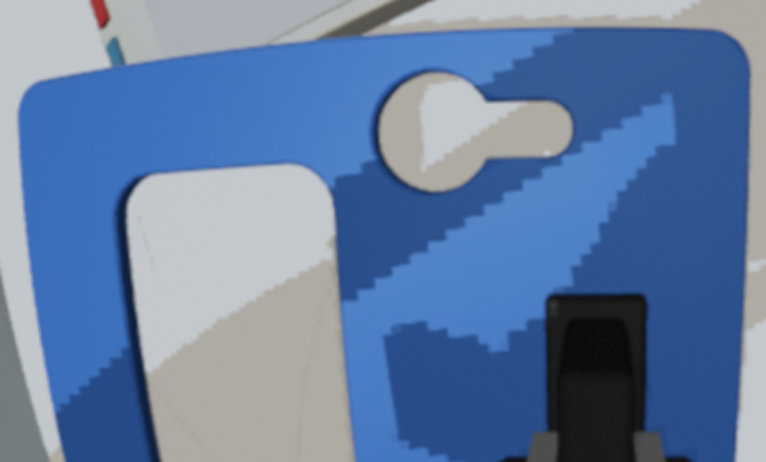

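```bash
cat > et.py <<'E'
from fitw import *
E0=np.array([[0.3177,0.914,0.2525,254.5823],[-0.9482,0.3065,0.0834,-548.3988],[-0.0011,-0.2659,0.964,372.1399],[0,0,0,1]])
def tcp(p,rpy):
    T=np.eye(4);T[:3,:3]=R.from_euler('xyz',rpy,degrees=True).as_matrix();T[:3,3]=p;return T
T0=tcp([190.354,-569.008,231.292],[180,0,18.495])
ET=np.linalg.inv(T0)@E0
E
python3 - <<'E'
from et import *
print(np.round(ET,3))
s=np.load("w4.npz"); K=s["intrinsics"]
for n,p,r in [("w3",[495.76,294.6,19.1],[179.83,-.1,83.87]),("w4",[496.8,295,179.9],[179.6,-.3,83.87])]:
    print(n,np.round((np.linalg.inv(tcp(p,r))@np.load(n+".npz")["extrinsics"]),3).tolist(), np.round(np.load(n+".npz")["extrinsics"][:3,3],1))
P=np.array([(18,68,6),(45.5,68,6),(-57,63,6),(-3,63,6),(80,88,6),(-86,88,6),(44,32,46),(56,32,46)],float)
uv=np.array([(437,131),(573,129),(124,176),(333,164),(750,29),(18,83),(561,374),(633,374)])
uv=(uv+.5)/2.1-.5+[35,80]
B=np.array([[0,1,0],[1,0,0],[0,0,-1.]])
def mk(p):
    T=np.eye(4); T[:3,:3]=B@R.from_euler('zyx',[p[3],p[4],p[5]]).as_matrix(); T[:3,3]=p[:3]; return T
for m in (3,4,6):
    def f(q):
        p=np.r_[q,np.zeros(6-len(q))]
        if m==3: p=np.array([q[0],q[1],15,q[2],0,0])
        return (projw(K,ET,ap(mk(p),P))-uv).ravel()
    r=least_squares(f,[0,-50,0] if m==3 else [0,-50,15]+[0]*(m-3),loss='soft_l1'); print(np.round(r.x,3),np.round(f(r.x).reshape(-1,2),1).tolist())
E
```

```text
[[ 1.00000e-03  9.64000e-01  2.66000e-01  6.74490e+01]
 [ 1.00000e+00 -1.00000e-03  1.00000e-03  8.30000e-01]
 [ 1.00000e-03  2.66000e-01 -9.64000e-01 -1.40848e+02]
 [ 0.00000e+00  0.00000e+00  0.00000e+00  1.00000e+00]]
w3 [[0.0, 0.964, 0.267, 66.416], [1.0, -0.0, -0.001, 0.477], [-0.0, 0.267, -0.964, -141.811], [0.0, 0.0, 0.0, 1.0]] [502.9 360.4 161. ]
w4 [[0.001, 0.964, 0.267, 66.488], [1.0, -0.0, -0.001, 0.375], [-0.001, 0.267, -0.964, -141.724], [0.0, 0.0, 0.0, 1.0]] [503.2 360.4 322. ]
[ 6.3000e-02 -4.8618e+01 -1.0000e-03] [[-1.6, -0.1], [1.5, -0.4], [-6.3, 0.8], [-0.6, -1.5], [3.4, 0.1], [-2.1, -0.1], [-0.5, 0.3], [3.8, 0.3]]
[-1.9100e-01 -4.9273e+01  1.7471e+01 -4.0000e-03] [[-1.6, 0.7], [0.5, 0.5], [-4.2, 0.7], [0.2, -1.2], [1.1, 1.9], [0.3, 0.2], [-2.0, -1.0], [1.5, -0.9]]
[ 6.5300e-01 -4.9244e+01  2.4490e+01  0.0000e+00  5.0000e-03  6.7000e-02] [[-0.8, -0.2], [0.2, -0.7], [-1.7, 0.2], [1.9, -2.1], [-0.3, 0.9], [0.8, 0.5], [-0.7, 0.2], [1.1, 0.2]]
```

```bash
python3 - <<'E'
import cv2
t=cv2.imread("pics/w1.png")
cv2.imwrite("pics/w1d.png",cv2.resize(t[240:400,230:485],None,fx=3,fy=3,interpolation=cv2.INTER_CUBIC))
E
```

```text
(no output)
```

View pics/w1d.png

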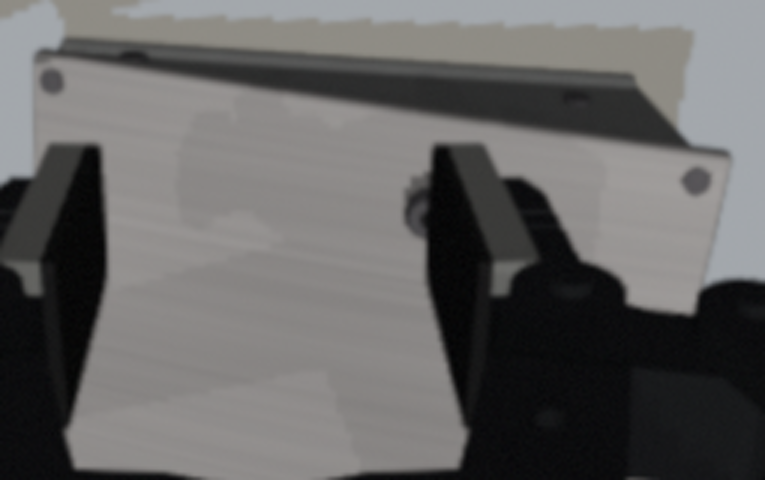

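```bash
python3 - <<'E'
from et import *
s=np.load("w1.npz")
uv=(np.array([(36,51),(730,153)])+.5)/3-.5+[230,240]
x,r=fitw(s,[(-96,96,0),(128,96,0)],uv,55,-np.deg2rad(15),[465,24,-.16]); print(np.round(x,3),np.round(r,1).tolist())
E
```

```text
[ 4.65834e+02  2.33720e+01 -1.58000e-01] [[-2.0, -0.0], [2.0, 0.2]]
```

```bash
cat > tgt.py <<'E'
from et import *
from bench import sense
S=pose(467.4,25.1,55,-.159,-np.deg2rad(15))
B=np.array([[0,1,0],[1,0,0],[0,0,-1.]])
def target(sx,sy,sz,az=0):  # TCP in seat coords; az extra yaw about seat z (rad)
    T=np.eye(4);T[:3,:3]=S[:3,:3]@R.from_euler('z',az).as_matrix()@B;T[:3,3]=ap(S,[[sx,sy,sz]])[0];return T
def now():
    st=sense(); return tcp(st["tool_pos"],st["tcp_rot"]),st
def delta(T):
    C,st=now(); D=np.linalg.inv(C)@T
    print("pos",np.round(st["tool_pos"],1),"rpy",np.round(st["tcp_rot"],2),"f",np.round(st["ft_force"],1),"gap",round(st["finger_gap"],1),"t",st["time"])
    i=np.linalg.inv(S)@C; print("TCP in seat",np.round(i[:3,3],1),"tilt/yaw in seat",np.round(R.from_matrix(B.T@np.eye(3)@i[:3,:3]).as_rotvec(),3))
    print("trans tool",np.round(D[:3,3],1),"rotvec",np.round(R.from_matrix(D[:3,:3]).as_rotvec(),3),"target",np.round(T[:3,3],1))
E
python3 -c "
from tgt import *
delta(target(72,0,80))"
```

```text
pos [495.5 294.3 176.5] rpy [ 1.7976e+02 -1.4000e-01  8.3870e+01] f [ 0.2  0.6 -3.4] gap 11.3 t 4.95
TCP in seat [ 17.1 270.3 121.3] tilt/yaw in seat [ 0.258  0.009 -0.051]
trans tool [-273.3   49.5   25.2] rotvec [-0.258 -0.009  0.051] target [515.6  17.4 150.9]
```

```bash
python3 -m creep '{"translation":[[-20,4,0],[-39,7,0],[-39,7,0],[-39,7,0],[-39,7,0],[-39,7,0],[-39,7,0],[-19,3,0],[0,0,0],[0,0,0]],"rotation":[[0,0,0],[0,0,0.025],[0,0,0.026],[0,0,0],[0,0,0],[-0.06,0,0],[-0.1,0,0],[-0.1,0,0],[0,0,0],[0,0,0]],"claw":[5,5,5,5,5,5,5,5,5,5]}'
python3 - <<'E'
from tgt import *
from bench import *
delta(target(72,0,80))
for n in ("wrist","side","top"):
    s=snapshot(n); cv2.imwrite(f"pics/h_{n}.png",s["frame"][:,:,::-1]); np.savez(f"h_{n}.npz",**s)
delta(target(72,0,80))
E
```

```text
time: 5.95
tool_pos: [501.8, 16.6, 172.6]
tcp_rot: [165.3, -0.0, 80.9]
ft_force: [-0.2, -0.0, -3.0]
finger_gap: 11.3
pos [501.8  16.6 172.6] rpy [ 1.6534e+02 -1.0000e-02  8.0880e+01] f [-0.2 -0.  -3. ] gap 11.3 t 5.95
TCP in seat [ 64.6  -2.9 104.5] tilt/yaw in seat [0.006 0.    0.   ]
trans tool [ 2.9  7.5 24.4] rotvec [-0.006 -0.    -0.   ] target [515.6  17.4 150.9]
pos [504.1  17.4 174.7] rpy [ 1.6518e+02 -2.0000e-02  8.1000e+01] f [-0.2 -0.4 -2.2] gap 11.1 t 6.1
TCP in seat [ 67.1  -1.8 105.9] tilt/yaw in seat [ 0.003  0.001 -0.002]
trans tool [ 1.8  4.9 25.9] rotvec [-0.003 -0.001  0.002] target [515.6  17.4 150.9]
```

View pics/h_wrist.png

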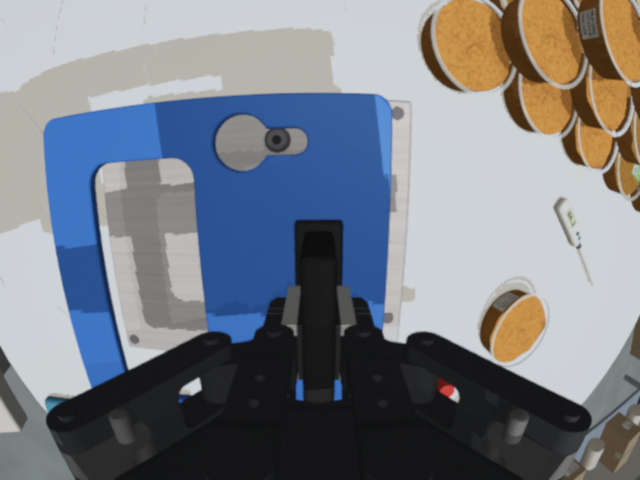

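View pics/h_side.png

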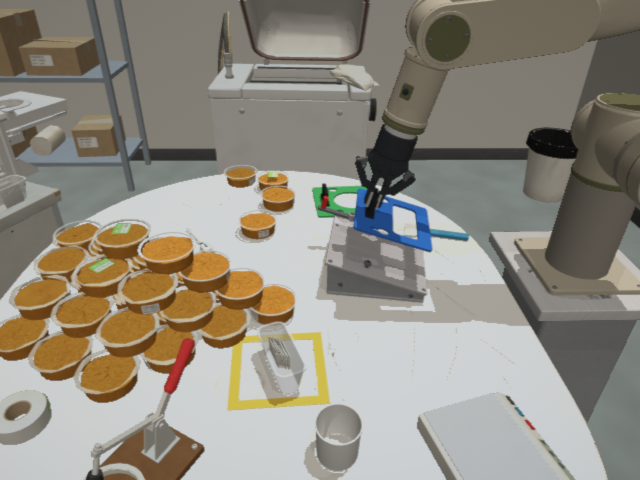

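```bash
python3 - <<'E'
import cv2
t=cv2.imread("pics/h_wrist.png")
cv2.imwrite("pics/hwc.png",cv2.resize(t[80:200,190:340],None,fx=5,fy=5,interpolation=cv2.INTER_CUBIC))
E
```

```text
(no output)
```

View pics/hwc.png

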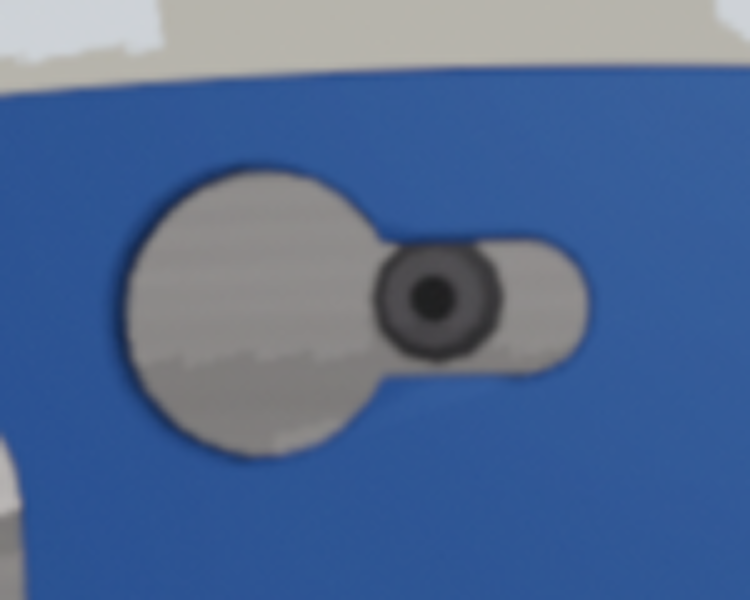

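```bash
python3 - <<'E'
from tgt import *
K=np.load("h_wrist.npz")["intrinsics"]
h=105
for h in (100,105,110):
    a=atz(K,ET,(243.4,142.0),9,True); b=atz(K,ET,(276.2,139.2),h-14,True)
    print(h,"hole",np.round(a,1),"stud",np.round(b,1),"dist",np.round(np.linalg.norm(b-ET[:3,3])),"shift needed (tool xy)",np.round(b-a,1)[:2])
E
```

```text
100 hole [ 68.  -29.6   9. ] stud [ 69.5 -25.   86. ] dist 228.0 shift needed (tool xy) [1.5 4.7]
105 hole [ 68.  -29.6   9. ] stud [ 69.5 -25.5  91. ] dist 233.0 shift needed (tool xy) [1.5 4.1]
110 hole [ 68.  -29.6   9. ] stud [ 69.6 -26.1  96. ] dist 238.0 shift needed (tool xy) [1.5 3.5]
```

```bash
python3 -m creep '{"translation":[[2,4,20],[0,0,30],[0,0,15],[0,0,0],[0,0,0]],"rotation":[[0,0,0],[0,0,0],[0,0,0],[0,0,0],[0,0,0]],"claw":[5,5,5,5,5]}'
python3 - <<'E'
from tgt import *
from bench import *
delta(target(72,0,15))
s=snapshot("wrist"); t=s["frame"][:,:,::-1]; cv2.imwrite("pics/h2.png",t); cv2.imwrite("pics/h2c.png",cv2.resize(t[80:200,190:340],None,fx=5,fy=5,interpolation=cv2.INTER_CUBIC))
s=snapshot("side"); t=s["frame"][:,:,::-1]; cv2.imwrite("pics/h2sc.png",cv2.resize(t[150:310,310:450],None,fx=4,fy=4,interpolation=cv2.INTER_CUBIC))
E
```

```text
time: 6.6
tool_pos: [524.5, 16.0, 113.0]
tcp_rot: [165.2, -0.0, 81.0]
ft_force: [0.5, -0.1, -2.1]
finger_gap: 11.3
pos [524.5  16.  113. ] rpy [165.18  -0.    81.  ] f [ 0.5 -0.1 -2.1] gap 11.3 t 6.6
TCP in seat [70.9  0.1 41. ] tilt/yaw in seat [ 0.003  0.    -0.002]
trans tool [-0.1  1.2 26. ] rotvec [-0.003 -0.     0.002] target [532.2  14.7  88.1]
```

View pics/h2c.png

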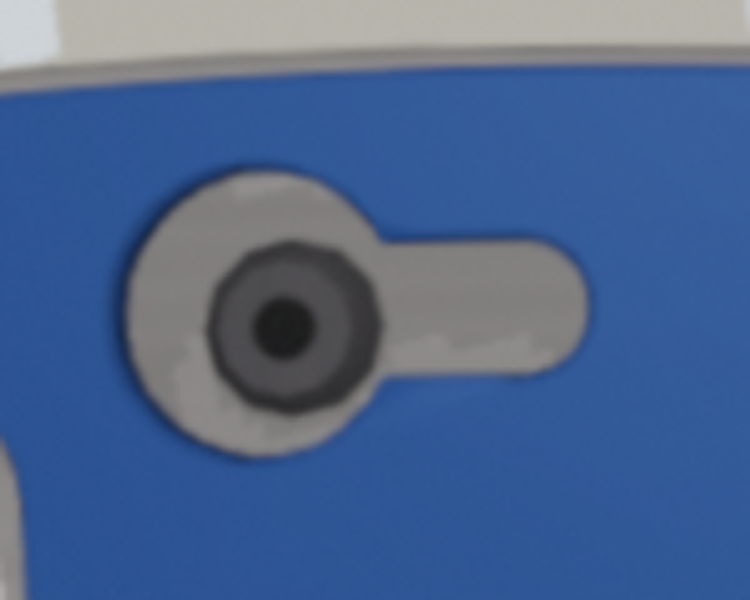

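View pics/h2sc.png

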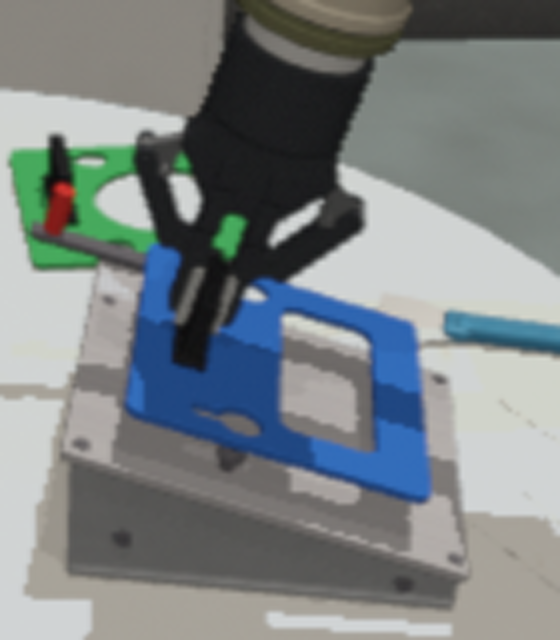

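```bash
python3 - <<'E'
from tgt import *
K=np.load("h_wrist.npz")["intrinsics"]
for h in (37,41,45):
    a=atz(K,ET,(243.4,142.0),9,True); b=atz(K,ET,(246.4,145.2),h-14,True)
    print(h,"hole",np.round(a,1),"stud",np.round(b,1),"shift",np.round(b-a,1)[:2])
E
```

```text
37 hole [ 68.  -29.6   9. ] stud [ 66.6 -31.1  23. ] shift [-1.4 -1.5]
41 hole [ 68.  -29.6   9. ] stud [ 66.6 -31.9  27. ] shift [-1.4 -2.3]
45 hole [ 68.  -29.6   9. ] stud [ 66.6 -32.7  31. ] shift [-1.5 -3.1]
```

```bash
python3 -m creep '{"translation":[[-1,-2,8],[0,0,0],[0,0,0]],"rotation":[[0,0,0],[0,0,0],[0,0,0]],"claw":[5,5,5]}'
python3 - <<'E'
from tgt import *
from bench import *
delta(target(72,0,15))
s=snapshot("wrist"); t=s["frame"][:,:,::-1]; cv2.imwrite("pics/h3.png",t); cv2.imwrite("pics/h3c.png",cv2.resize(t[80:200,190:340],None,fx=5,fy=5,interpolation=cv2.INTER_CUBIC))
s=snapshot("side"); t=s["frame"][:,:,::-1]; cv2.imwrite("pics/h3sc.png",cv2.resize(t[200:310,320:440],None,fx=6,fy=5.4,interpolation=cv2.INTER_CUBIC))
E
```

```text
time: 7.0
tool_pos: [524.0, 14.3, 104.6]
tcp_rot: [165.1, -0.0, 80.9]
ft_force: [-0.7, 0.4, -1.7]
finger_gap: 11.0
pos [524.   14.3 104.6] rpy [165.11  -0.    80.94] f [-0.7  0.4 -1.7] gap 11.0 t 7.0
TCP in seat [68.4 -1.7 33. ] tilt/yaw in seat [ 0.002  0.    -0.001]
trans tool [ 1.7  3.6 18. ] rotvec [-0.002 -0.     0.001] target [532.2  14.7  88.1]
```

View pics/h3c.png

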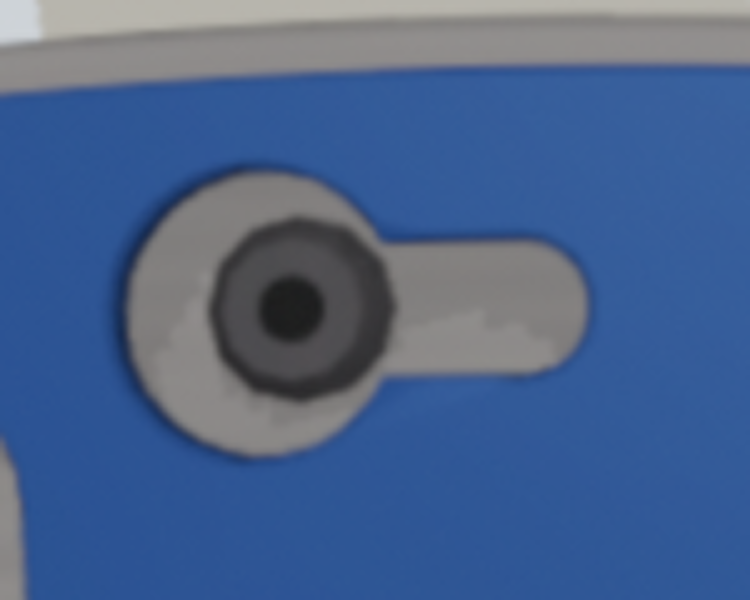

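View pics/h3sc.png

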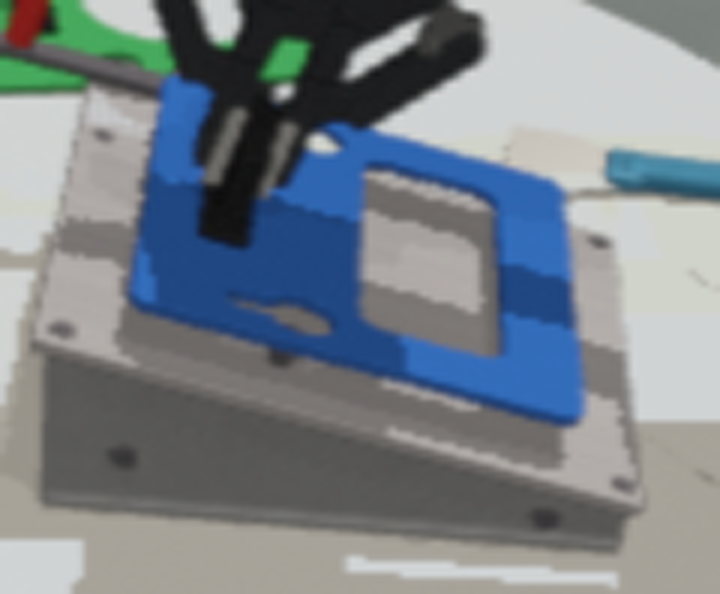

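```bash
python3 - <<'E'
from tgt import *
K=np.load("h_wrist.npz")["intrinsics"]
for h,zt in ((33,9),(33,11.5),(30,9),(35,9)):
    a=atz(K,ET,(243.4,142.0),zt,True); b=atz(K,ET,(247.8,141.2),h-14,True)
    print(h,"hole",np.round(a,1),"stud",np.round(b,1),"shift",np.round(b-a,1)[:2])
E
```

```text
33 hole [ 68.  -29.6   9. ] stud [ 68.3 -29.7  19. ] shift [ 0.3 -0.1]
33 hole [ 68.  -30.1  11.5] stud [ 68.3 -29.7  19. ] shift [0.3 0.4]
30 hole [ 68.  -29.6   9. ] stud [ 68.3 -29.1  16. ] shift [0.3 0.5]
35 hole [ 68.  -29.6   9. ] stud [ 68.4 -30.1  21. ] shift [ 0.3 -0.5]
```

Now aligned to about 0.5 mm, with the stud head at (291,308) inside the round hole. I'll lower the plate along the seat normal and watch the force.

```bash
python3 -m creep '{"translation":[[0,0,5],[0,0,5],[0,0,0],[0,0,0]],"rotation":[[0,0,0],[0,0,0],[0,0,0],[0,0,0]],"claw":[5,5,5,5]}'
python3 -m creep '{"translation":[[0,0,3],[0,0,0],[0,0,0]],"rotation":[[0,0,0],[0,0,0],[0,0,0]],"claw":[5,5,5]}'
python3 - <<'E'
from tgt import *
from bench import *
delta(target(72,0,15))
s=snapshot("wrist"); t=s["frame"][:,:,::-1]; cv2.imwrite("pics/h4.png",t); cv2.imwrite("pics/h4c.png",cv2.resize(t[80:200,190:340],None,fx=5,fy=5,interpolation=cv2.INTER_CUBIC))
s=snapshot("side"); t=s["frame"][:,:,::-1]; cv2.imwrite("pics/h4sc.png",cv2.resize(t[200:310,320:440],None,fx=6,fy=5.4,interpolation=cv2.INTER_CUBIC))
E
```

```text
time: 7.5
tool_pos: [526.4, 13.9, 94.5]
tcp_rot: [165.2, 0.0, 80.9]
ft_force: [0.2, -0.5, -2.9]
finger_gap: 10.7
time: 7.8
tool_pos: [527.4, 13.8, 92.0]
tcp_rot: [165.1, 0.0, 80.9]
ft_force: [0.1, -0.5, -3.0]
finger_gap: 11.3
pos [527.4  13.8  92. ] rpy [165.11   0.    80.95] f [ 0.1 -0.5 -3. ] gap 11.3 t 7.8
TCP in seat [68.6 -1.6 19.9] tilt/yaw in seat [ 0.002  0.    -0.001]
trans tool [1.6 3.4 4.9] rotvec [-0.002 -0.     0.001] target [532.2  14.7  88.1]
```

View pics/h4c.png

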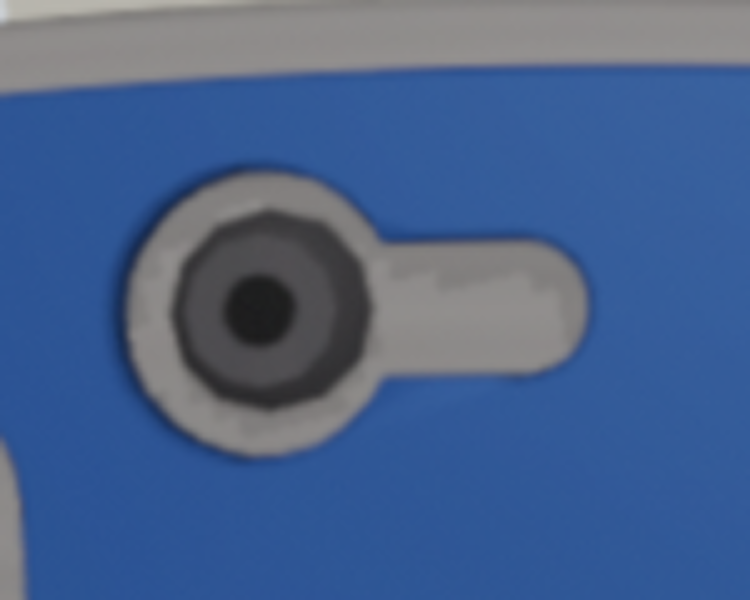

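View pics/h4sc.png

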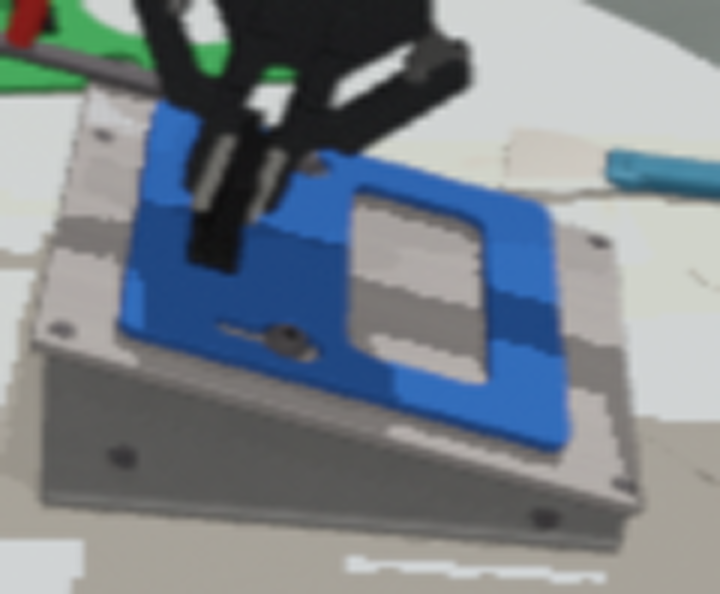

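```bash
for i in 1 2; do python3 -m creep '{"translation":[[0,0,2],[0,0,0]],"rotation":[[0,0,0],[0,0,0]],"claw":[5,5]}'; done
```

```text
time: 8.1
tool_pos: [527.9, 13.8, 89.9]
tcp_rot: [165.1, 0.0, 80.9]
ft_force: [0.0, 0.3, -3.2]
finger_gap: 11.1
time: 8.3
tool_pos: [528.3, 13.7, 87.9]
tcp_rot: [165.1, 0.0, 80.9]
ft_force: [0.1, 0.2, -3.2]
finger_gap: 11.0
```

```bash
for i in 1 2; do python3 -m creep '{"translation":[[0,0,1],[0,0,0]],"rotation":[[0,0,0],[0,0,0]],"claw":[5,5]}'; done
python3 - <<'E'
from tgt import *
from bench import *
delta(target(72,0,15))
s=snapshot("wrist"); t=s["frame"][:,:,::-1]; cv2.imwrite("pics/h5c.png",cv2.resize(t[80:200,190:340],None,fx=5,fy=5,interpolation=cv2.INTER_CUBIC))
s=snapshot("side"); t=s["frame"][:,:,::-1]; cv2.imwrite("pics/h5sc.png",cv2.resize(t[200:310,320:440],None,fx=6,fy=5.4,interpolation=cv2.INTER_CUBIC))
E
```

```text
time: 8.5
tool_pos: [528.8, 13.7, 87.4]
tcp_rot: [165.1, -0.0, 80.9]
ft_force: [-3.3, -0.5, 1.2]
finger_gap: 11.3
time: 8.7
tool_pos: [528.8, 13.7, 87.4]
tcp_rot: [165.1, 0.0, 81.0]
ft_force: [-14.4, 0.4, 13.5]
finger_gap: 11.0
pos [528.8  13.7  87.4] rpy [1.6514e+02 1.0000e-02 8.0950e+01] f [-14.4   0.4  13.5] gap 11.0 t 8.7
TCP in seat [68.7 -1.6 15.1] tilt/yaw in seat [ 0.002  0.    -0.001]
trans tool [1.6 3.3 0.1] rotvec [-0.002 -0.     0.001] target [532.2  14.7  88.1]
```

View pics/h5sc.png

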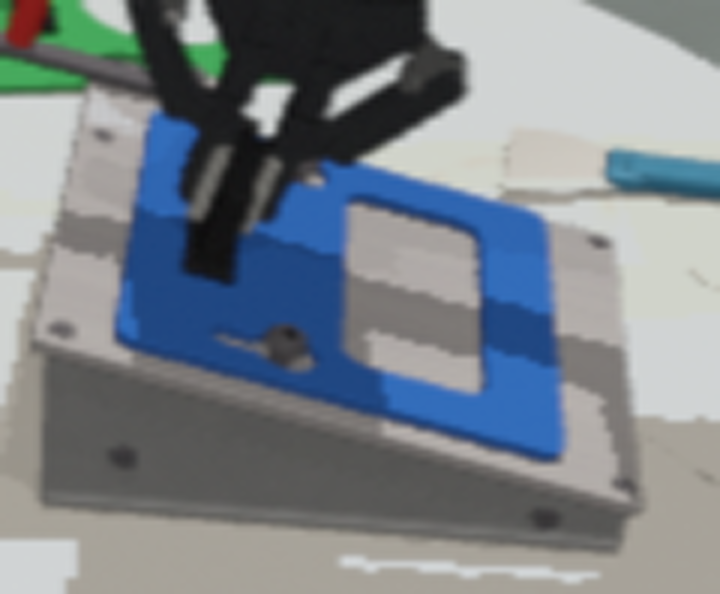

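View pics/h5c.png

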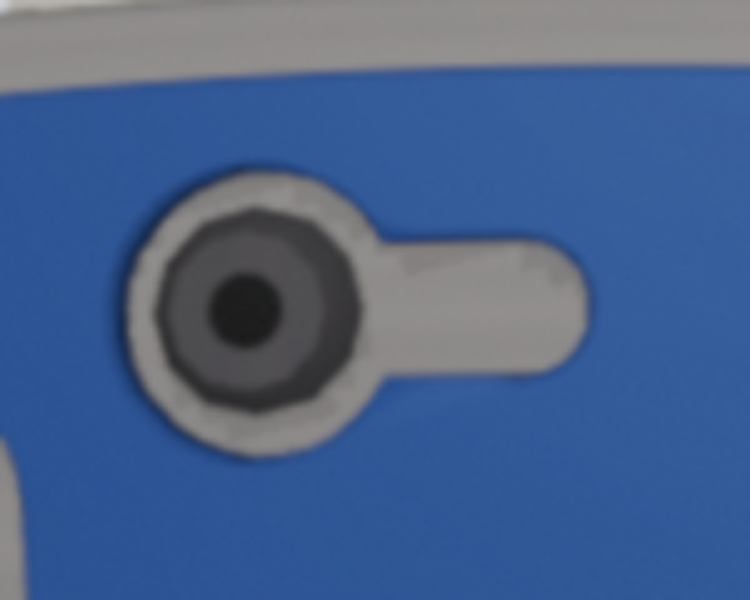

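```bash
python3 -m creep '{"translation":[[0,0,-0.8],[0,0,0],[0,0,0]],"rotation":[[0,0,0],[0,0,0],[0,0,0]],"claw":[5,5,5]}'
python3 -m creep '{"translation":[[0,0,0],[0,0,0],[0,0,0],[0,0,0],[0,0,0]],"rotation":[[0,0,0],[0,0,0],[0,0,0],[0,0,0],[0,0,0]],"claw":[16,22,28,28,28]}' 20
python3 - <<'E'
from tgt import *
from bench import *
delta(target(72,0,15))
s=snapshot("wrist"); t=s["frame"][:,:,::-1]; cv2.imwrite("pics/r1.png",t)
s=snapshot("side"); t=s["frame"][:,:,::-1]; cv2.imwrite("pics/r1s.png",cv2.resize(t[200:310,320:440],None,fx=6,fy=5.4,interpolation=cv2.INTER_CUBIC))
E
```

```text
time: 9.1
tool_pos: [529.0, 13.6, 87.5]
tcp_rot: [165.1, -0.0, 80.9]
ft_force: [-4.6, 0.9, 4.0]
finger_gap: 11.1
time: 9.6
tool_pos: [528.9, 13.6, 87.1]
tcp_rot: [165.1, 0.0, 80.9]
ft_force: [0.9, -0.2, 0.4]
finger_gap: 27.8
pos [528.9  13.6  87.1] rpy [165.1    0.    80.95] f [ 0.9 -0.2  0.4] gap 27.8 t 9.6
TCP in seat [68.7 -1.6 14.8] tilt/yaw in seat [ 0.002  0.    -0.001]
trans tool [ 1.6  3.3 -0.2] rotvec [-0.002 -0.     0.001] target [532.2  14.7  88.1]
```

View pics/r1.png

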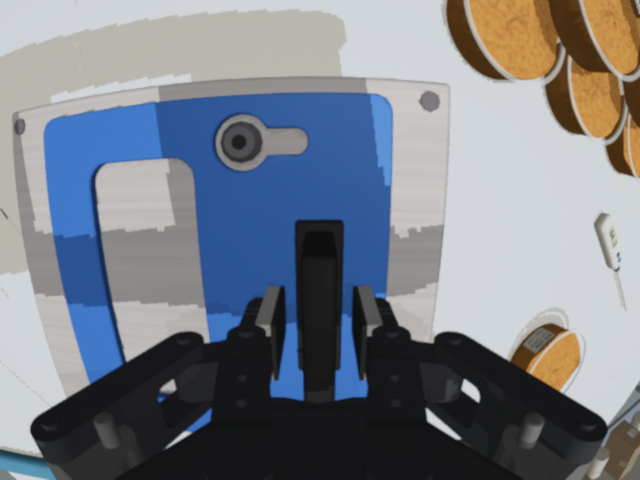

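View pics/r1s.png

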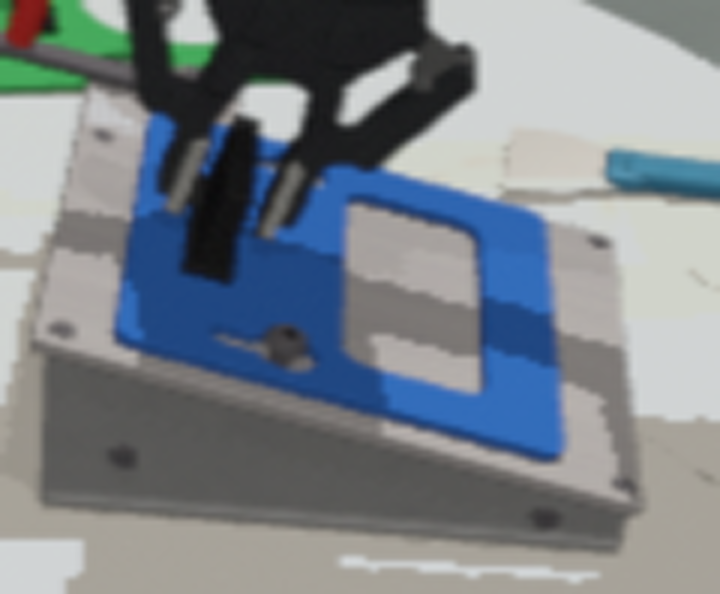

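The plate is released and lies flat, with the stud heads in the round ends. I'll pause, then push it down the slope with the upper finger.

```bash
python3 -m creep '{"translation":[[0,0,0],[0,0,0],[0,0,0],[0,-3,0],[0,-4,0],[0,-4,0],[0,-4,0],[0,-4,0],[0,-4,0],[0,0,0]],"rotation":[[0,0,0],[0,0,0],[0,0,0],[0,0,0],[0,0,0],[0,0,0],[0,0,0],[0,0,0],[0,0,0],[0,0,0]],"claw":[28,28,28,28,28,28,28,28,28,28]}'
python3 - <<'E'
from tgt import *
from bench import *
delta(target(72,0,15))
s=snapshot("wrist"); t=s["frame"][:,:,::-1]; cv2.imwrite("pics/p1.png",t)
E
```

```text
time: 10.7
tool_pos: [506.2, 17.3, 80.9]
tcp_rot: [165.1, -0.0, 81.0]
ft_force: [0.1, -0.2, 0.2]
finger_gap: 27.9
pos [506.2  17.3  80.9] rpy [165.13  -0.    80.95] f [ 0.1 -0.2  0.2] gap 27.9 t 10.7
TCP in seat [44.9 -1.6 14.8] tilt/yaw in seat [ 0.002  0.    -0.001]
trans tool [ 1.6 27.1 -0.3] rotvec [-0.002 -0.     0.001] target [532.2  14.7  88.1]
```

View pics/p1.png

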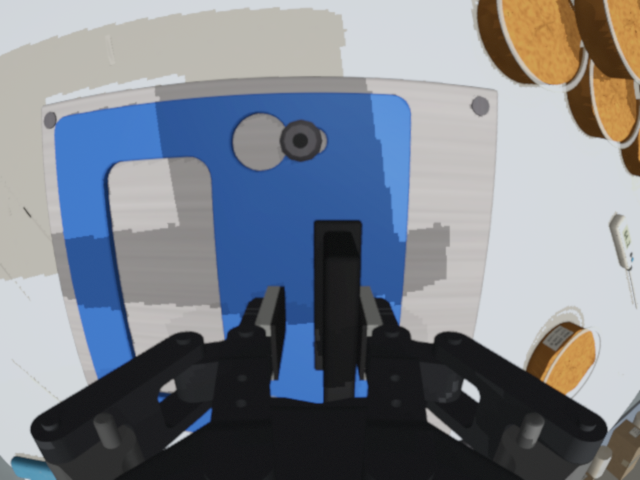

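```bash
python3 -m creep '{"translation":[[0,-3,0],[0,-2,0],[0,0,0]],"rotation":[[0,0,0],[0,0,0],[0,0,0]],"claw":[28,28,28]}'
for i in 1 2 3; do python3 -m creep '{"translation":[[0,-1,0],[0,0,0]],"rotation":[[0,0,0],[0,0,0]],"claw":[28,28]}'|grep -v rot; done
```

```text
time: 11.05
tool_pos: [502.0, 17.9, 79.9]
tcp_rot: [165.1, 0.0, 80.9]
ft_force: [1.0, -0.2, -0.6]
finger_gap: 28.2
time: 11.25
tool_pos: [501.1, 18.1, 79.6]
ft_force: [1.5, -0.7, 0.8]
finger_gap: 28.0
time: 11.45
tool_pos: [500.2, 18.2, 79.4]
ft_force: [1.2, 0.4, 1.0]
finger_gap: 28.0
time: 11.65
tool_pos: [499.6, 18.2, 79.3]
ft_force: [4.0, -0.9, -0.2]
finger_gap: 27.8
```

```bash

for i in 1 2; do python3 -m creep '{"translation":[[0,-1,0],[0,0,0]],"rotation":[[0,0,0],[0,0,0]],"claw":[28,28]}'|grep -v rot; done
python3 - <<'E'
from tgt import *
from bench import *
delta(target(72,0,15))
s=snapshot("wrist"); t=s["frame"][:,:,::-1]; cv2.imwrite("pics/p2.png",t); cv2.imwrite("pics/p2c.png",cv2.resize(t[80:200,200:350],None,fx=5,fy=5,interpolation=cv2.INTER_CUBIC))
E
```

```text
time: 11.85
tool_pos: [499.4, 18.3, 79.6]
ft_force: [7.7, -1.0, -2.8]
finger_gap: 28.3
time: 12.05
tool_pos: [499.2, 18.3, 79.8]
ft_force: [10.4, -1.6, -2.5]
finger_gap: 27.8
pos [499.2  18.3  79.8] rpy [ 1.6485e+02 -1.0000e-02  8.0940e+01] f [10.4 -1.6 -2.5] gap 27.8 t 12.05
TCP in seat [37.8 -1.6 15.6] tilt/yaw in seat [-0.003  0.    -0.001]
trans tool [ 1.6 34.2  0.7] rotvec [ 0.003 -0.     0.001] target [532.2  14.7  88.1]
```

View pics/p2c.png

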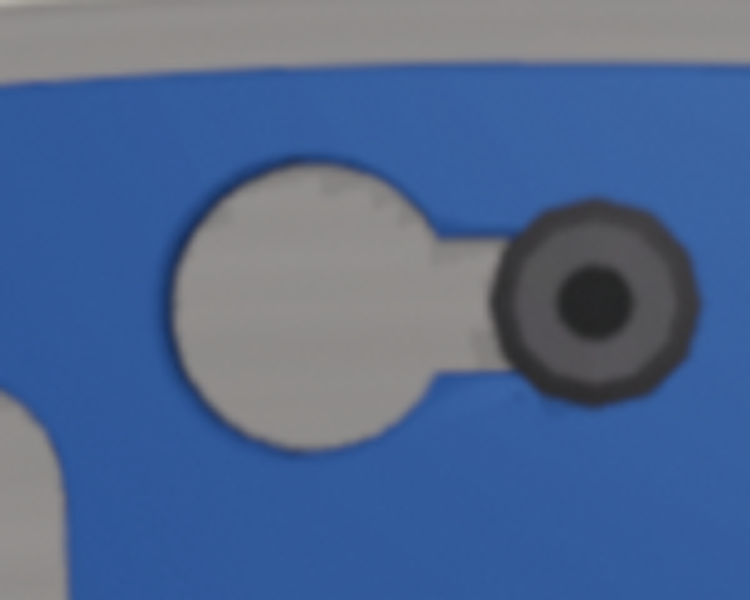

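The plate is home: the pusher travelled 22.5 mm net and the force then rose to 10 N, with the head at the slot end. I'll back off, retreat, and turn towards the catch knob.

```bash
sed -i 's/^B=/S=S@pose(-4,-1.6,0,0); S0=S\nB=/' tgt.py
python3 -m creep '{"translation":[[0,5,0],[0,3,0],[0,0,-15],[0,0,-25],[0,0,-40],[0,0,-20],[0,0,0]],"rotation":[[0,0,0],[0,0,0],[0,0,0],[0,0,0],[0,0,0],[0,0,0],[0,0,0]],"claw":[28,28,28,28,28,28,28]}'
python3 - <<'E'
from tgt import *
from bench import *
delta(target(160.5,-106,90,-np.pi/2))
for n in ("wrist","side"):
    s=snapshot(n); t=s["frame"][:,:,::-1]; cv2.imwrite(f"pics/q1{n}.png",t); np.savez(f"q1{n}.npz",**s)
E
```

```text
time: 12.8
tool_pos: [481.1, 21.6, 181.1]
tcp_rot: [164.8, -0.0, 81.0]
ft_force: [0.9, -0.3, -0.0]
finger_gap: 28.2
pos [481.1  21.6 181.1] rpy [ 1.648e+02 -4.000e-02  8.096e+01] f [ 0.9 -0.3 -0. ] gap 28.2 t 12.8
TCP in seat [ 50.2   0.3 118.1] tilt/yaw in seat [-0.003  0.001 -0.001]
trans tool [-106.4  110.1   28.4] rotvec [ 0.002 -0.004  1.572] target [ 576.6 -101.4  182.4]
```

View pics/q1wrist.png

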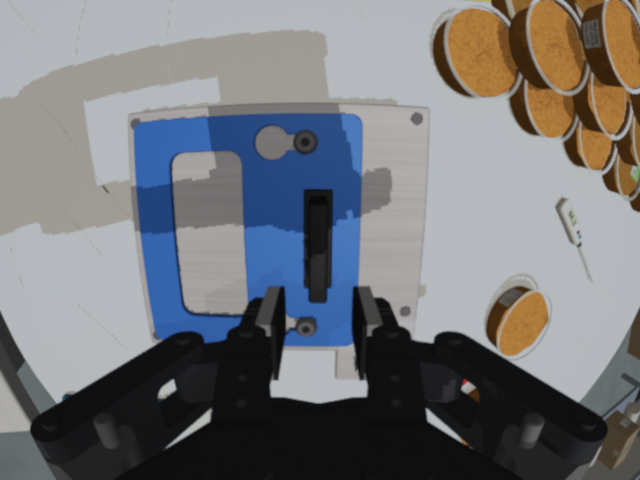

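View pics/q1side.png

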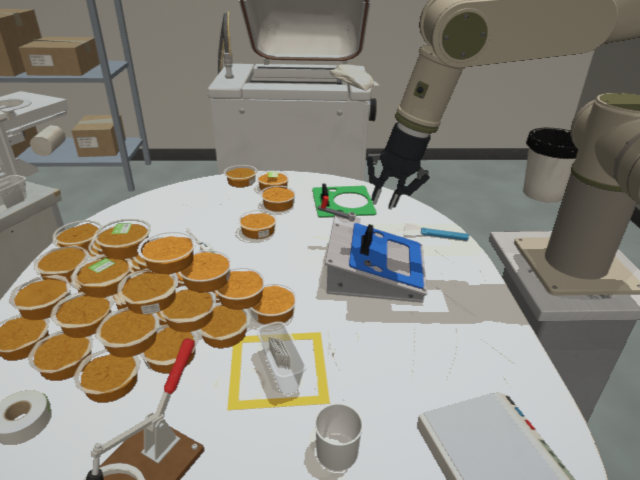

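```bash
python3 -m creep '{"translation":[[-20,21,0],[-30,31,0],[-30,31,0],[-26,27,0],[0,0,0],[0,0,0],[0,0,0],[0,0,0],[0,0,0],[0,0,0]],"rotation":[[0,0,0.12],[0,0,0.0],[0,0,0.0],[0,0,0],[0,0,0.14],[0,0,0.145],[0,0,0.145],[0,0,0.145],[0,0,0.145],[0,0,0.145]],"claw":[28,28,28,28,28,28,28,28,28,28]}'
python3 -m creep '{"translation":[[0,0,0],[0,0,0],[0,0,0],[0,0,0],[0,0,0],[0,0,0],[0,0,0]],"rotation":[[0,0,0.145],[0,0,0.145],[0,0,0.145],[0,0,0.14],[0,0,0],[0,0,0],[0,0,0]],"claw":[28,28,28,28,28,28,28]}'
python3 - <<'E'
from tgt import *
from bench import *
delta(target(160.5,-106,90,-np.pi/2))
s=snapshot("wrist"); t=s["frame"][:,:,::-1]; cv2.imwrite(f"pics/q2.png",t); np.savez("q2.npz",**s)
E
```

```text
time: 13.9
tool_pos: [554.7, -107.9, 199.7]
tcp_rot: [171.9, -12.2, 25.0]
ft_force: [0.1, -0.5, -1.0]
finger_gap: 28.0
time: 14.6
tool_pos: [555.4, -108.1, 201.6]
tcp_rot: [179.8, -14.8, -8.2]
ft_force: [0.3, 0.2, -0.1]
finger_gap: 28.0
pos [ 555.4 -108.1  201.6] rpy [179.8  -14.8   -8.22] f [ 0.3  0.2 -0.1] gap 28.0 t 14.6
TCP in seat [ 146.3 -116.   113.7] tilt/yaw in seat [ 0.003 -0.002  1.556]
trans tool [14.4 -9.7 23.6] rotvec [-0.001  0.003  0.015] target [ 576.6 -101.4  182.4]
```

View pics/q2.png

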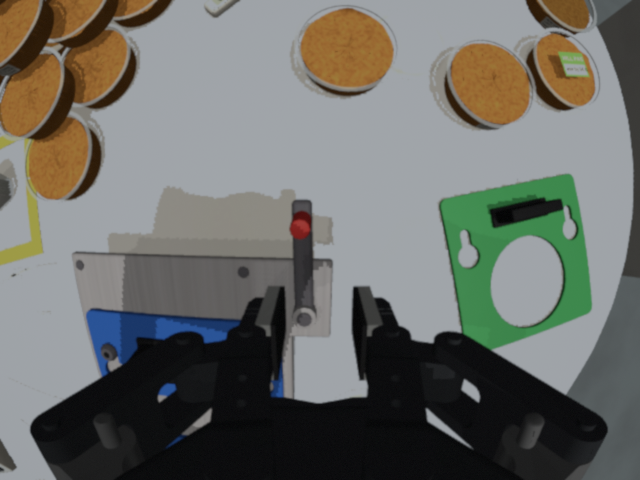

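```bash
python3 - <<'E'
from tgt import *
import cv2
s=np.load("q2.npz");K=s["intrinsics"]
t=s["frame"][:,:,::-1]; cv2.imwrite("pics/q2c.png",cv2.resize(t[180:350,230:370],None,fx=4,fy=3.5,interpolation=cv2.INTER_CUBIC))
C=tcp([555.4,-108.1,201.6],[179.8,-14.8,-8.22]); i=np.linalg.inv(S)@C
for nm,uv,z in (("knob",(301,223),39),("knobbase",(302,238),10),("pivot",(305.5,318),14),("pivot",(305.5,318),20)):
    p=atz(K,ET,uv,113.7-z,True); print(nm,z,"tool",np.round(p,1),"seat",np.round(ap(i,[p])[0],1))
E
```

```text
knob 39 tool [19.8 -9.7 74.7] seat [ 165.6 -105.9   38.9]
knobbase 10 tool [  2.9 -10.6 103.7] seat [ 148.6 -105.3   10. ]
pivot 14 tool [-55.8  -8.7  99.7] seat [  90.  -108.1   14.2]
pivot 20 tool [-52.7  -8.5  93.7] seat [  93.1 -108.3   20.1]
```

View pics/q2c.png

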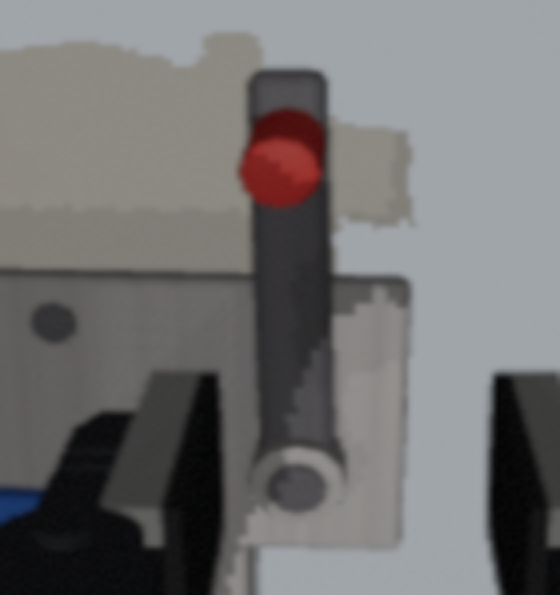

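```bash
python3 -m creep '{"translation":[[15,-10,10],[0,0,30],[0,0,20],[0,0,0],[0,0,0]],"rotation":[[0,0,0.015],[0,0,0],[0,0,0],[0,0,0],[0,0,0]],"claw":[32,32,32,32,32]}'
python3 - <<'E'
from tgt import *
from bench import *
delta(target(160.5,-106,22,-np.pi/2))
for n in ("wrist","side"):
    s=snapshot(n); t=s["frame"][:,:,::-1]; cv2.imwrite(f"pics/q3{n}.png",t); np.savez(f"q3{n}.npz",**s)
cv2.imwrite("pics/q3sc.png",cv2.resize(t[130:280,300:460],None,fx=4.5,fy=4,interpolation=cv2.INTER_CUBIC))
E
```

```text
time: 15.15
tool_pos: [586.5, -102.7, 148.4]
tcp_rot: [-179.9, -14.8, -9.2]
ft_force: [0.1, 0.0, 0.8]
finger_gap: 31.8
pos [ 586.5 -102.7  148.4] rpy [-179.94  -14.83   -9.24] f [0.1 0.  0.8] gap 31.8 t 15.15
TCP in seat [ 161.4 -105.7   54.6] tilt/yaw in seat [ 0.003 -0.002  1.573]
trans tool [-0.8  0.3 32.6] rotvec [-0.     0.003 -0.002] target [ 594.  -104.2  116.8]
```

View pics/q3wrist.png

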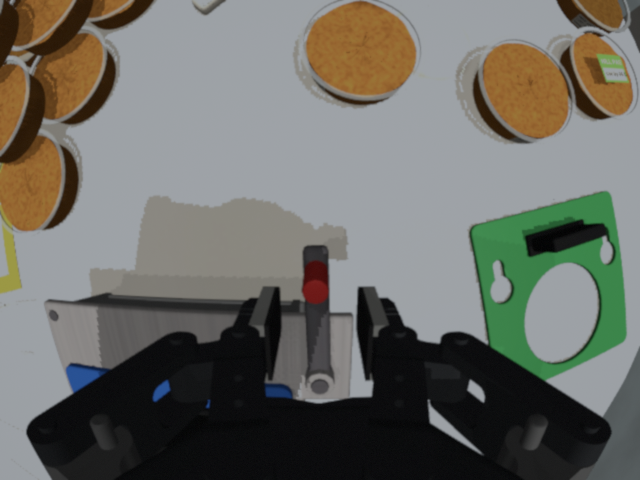

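View pics/q3sc.png

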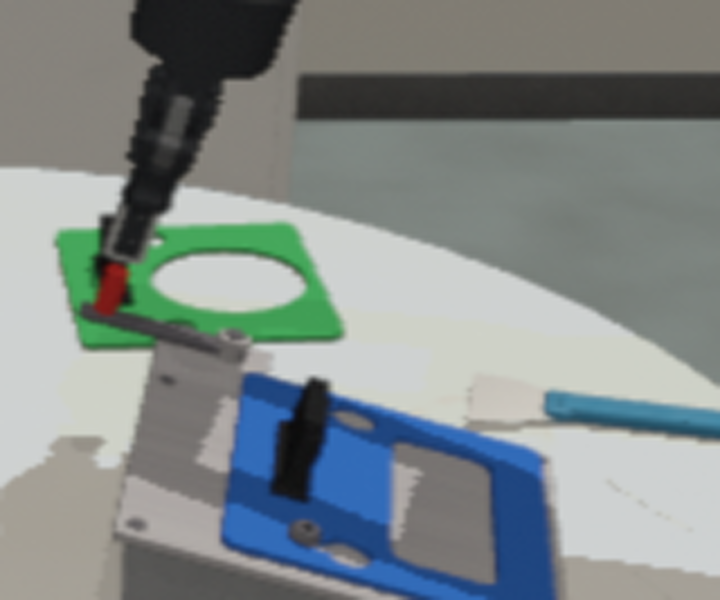

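The knob at (316,290) is centred between the jaws at (265) and (368). I'll lower over it and narrow the jaws.

```bash
python3 -m creep '{"translation":[[-1,0,17],[0,0,15],[0,0,0],[0,0,0],[0,0,0]],"rotation":[[0,0,0],[0,0,0],[0,0,0],[0,0,0],[0,0,0]],"claw":[32,32,32,22,22]}' 20
python3 - <<'E'
from tgt import *
from bench import *
delta(target(160.5,-106,22,-np.pi/2))
for n in ("wrist","side"):
    s=snapshot(n); t=s["frame"][:,:,::-1]; cv2.imwrite(f"pics/q4{n}.png",t)
E
```

```text
time: 15.75
tool_pos: [594.5, -104.1, 118.3]
tcp_rot: [-179.9, -15.0, -9.3]
ft_force: [0.3, 0.1, -0.0]
finger_gap: 22.3
pos [ 594.5 -104.1  118.3] rpy [-179.94  -14.96   -9.3 ] f [ 0.3  0.1 -0. ] gap 22.3 t 15.75
TCP in seat [ 161.4 -105.8   23.4] tilt/yaw in seat [ 1.000e-03 -0.000e+00  1.574e+00]
trans tool [-0.9  0.2  1.4] rotvec [-0.     0.001 -0.003] target [ 594.  -104.2  116.8]
```

View pics/q4wrist.png

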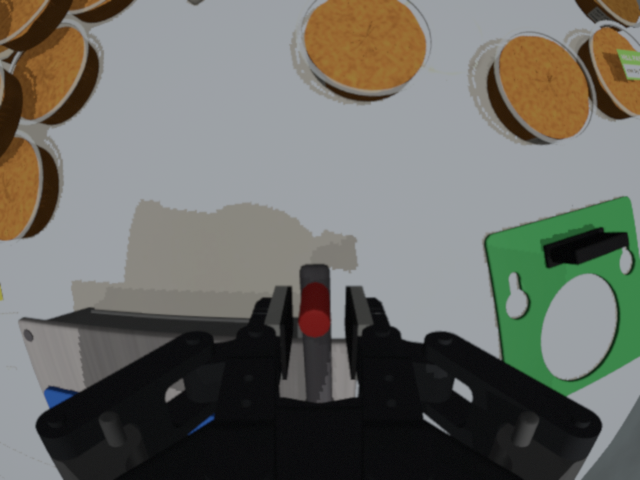

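```bash
python3 -m creep '{"translation":[[0,0,1.5],[-0.5,-8.6,0],[-0.5,-8.6,0],[-0.5,-8.6,0],[-0.5,-8.6,0],[-0.5,-8.6,0],[0,0,0]],"rotation":[[0,0,0],[0,0,-0.12],[0,0,-0.12],[0,0,-0.12],[0,0,-0.12],[0,0,-0.12],[0,0,0]],"claw":[22,22,22,22,22,22,22]}'
python3 - <<'E'
from tgt import *
from bench import *
th=.6
delta(target(88.5+72*np.cos(th),-106+72*np.sin(th),22,th-np.pi/2))
for n in ("wrist","side"):
    s=snapshot(n); t=s["frame"][:,:,::-1]; cv2.imwrite(f"pics/q5{n}.png",t)
E
```

```text
time: 16.55
tool_pos: [588.8, -61.3, 112.7]
tcp_rot: [171.5, -12.3, 26.2]
ft_force: [0.4, 0.9, -0.2]
finger_gap: 22.1
pos [588.8 -61.3 112.7] rpy [171.5  -12.26  26.16] f [ 0.4  0.9 -0.2] gap 22.1 t 16.55
TCP in seat [148.  -64.5  21.2] tilt/yaw in seat [ 0.002 -0.     0.971]
trans tool [-0.5  0.7 -0.8] rotvec [-0.002  0.001 -0.001] target [588.4 -62.1 113.5]
```

View pics/q5wrist.png

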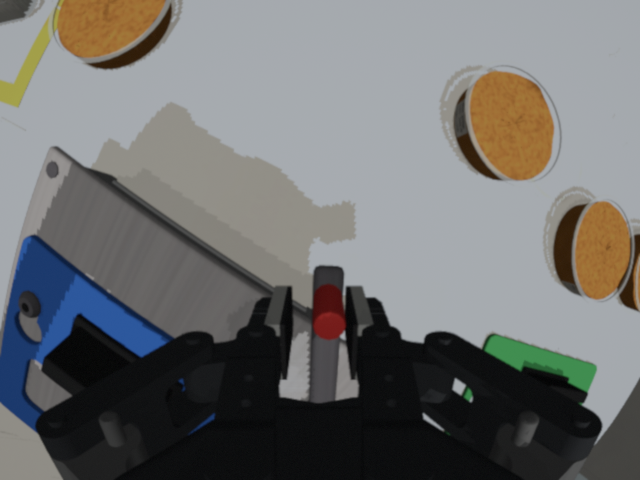

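```bash
python3 -m creep '{"translation":[[-0.5,-8.6,0],[-0.5,-8.6,0],[-0.5,-8.6,0],[-0.5,-8.6,0],[-0.5,-8.6,0],[-0.5,-8.6,0],[0,0,0]],"rotation":[[0,0,-0.12],[0,0,-0.12],[0,0,-0.12],[0,0,-0.12],[0,0,-0.12],[0,0,-0.12],[0,0,0]],"claw":[22,22,22,22,22,22,22]}'
python3 - <<'E'
from tgt import *
from bench import *
th=1.32
delta(target(88.5+72*np.cos(th),-106+72*np.sin(th),22,th-np.pi/2))
for n in ("wrist","side"):
    s=snapshot(n); t=s["frame"][:,:,::-1]; cv2.imwrite(f"pics/q6{n}.png",t)
cv2.imwrite("pics/q6sc.png",cv2.resize(t[130:280,300:460],None,fx=4.5,fy=4,interpolation=cv2.INTER_CUBIC))
E
```

```text
time: 17.35
tool_pos: [553.8, -26.8, 102.0]
tcp_rot: [165.6, -3.7, 66.8]
ft_force: [-0.9, 0.0, 0.4]
finger_gap: 22.2
pos [553.8 -26.8 102. ] rpy [165.59  -3.73  66.76] f [-0.9  0.   0.4] gap 22.2 t 17.35
TCP in seat [106.5 -36.   21.2] tilt/yaw in seat [0.002 0.    0.255]
trans tool [-0.3 -0.1 -0.8] rotvec [-0.002  0.    -0.004] target [553.4 -27.  102.7]
```

View pics/q6wrist.png

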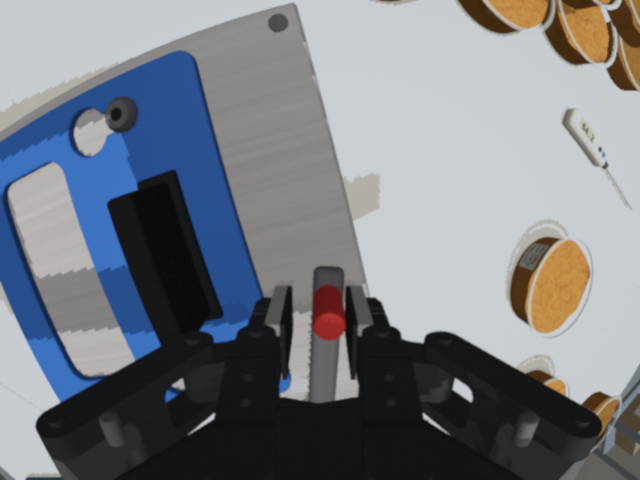

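View pics/q6sc.png

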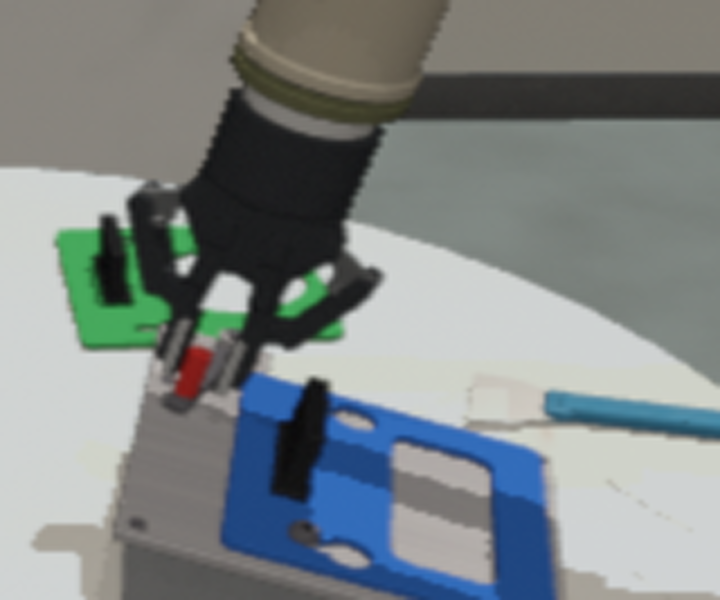

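```bash
python3 -m creep '{"translation":[[-0.5,-8.6,0],[-0.5,-8.6,0],[0,-2,0],[0,0,0]],"rotation":[[0,0,-0.12],[0,0,-0.12],[0,0,0],[0,0,0]],"claw":[22,22,22,22]}'
for i in 1 2; do python3 -m creep '{"translation":[[0,-1,0],[0,0,0]],"rotation":[[0,0,0],[0,0,0]],"claw":[22,22]}'|grep -v rot; done
```

```text
time: 17.85
tool_pos: [536.8, -21.8, 97.5]
tcp_rot: [165.1, -0.3, 79.8]
ft_force: [0.0, 0.0, 0.1]
finger_gap: 21.9
time: 18.05
tool_pos: [535.9, -21.6, 97.3]
ft_force: [-0.6, -0.4, 0.9]
finger_gap: 21.9
time: 18.25
tool_pos: [534.7, -21.3, 96.8]
ft_force: [1.2, -0.4, 1.7]
finger_gap: 21.9
```

```bash

for i in 1 2 3; do python3 -m creep '{"translation":[[0,-1,0],[0,0,0]],"rotation":[[0,0,0],[0,0,0]],"claw":[22,22]}'|grep -v rot; done
python3 - <<'E'
from tgt import *
from bench import *
delta(target(88.5,-34,22,0))
s=snapshot("wrist"); t=s["frame"][:,:,::-1]; cv2.imwrite(f"pics/q7.png",t)
E
```

```text
time: 18.45
tool_pos: [533.8, -21.1, 96.7]
ft_force: [2.1, 0.2, -0.7]
finger_gap: 21.8
time: 18.65
tool_pos: [533.6, -21.1, 96.8]
ft_force: [7.3, -1.6, -2.1]
finger_gap: 22.3
time: 18.85
tool_pos: [533.3, -21.1, 96.9]
ft_force: [10.9, -2.3, -5.0]
finger_gap: 22.2
pos [533.3 -21.1  96.9] rpy [164.88  -0.23  80.1 ] f [10.9 -2.3 -5. ] gap 22.2 t 18.85
TCP in seat [ 84.8 -33.6  21.7] tilt/yaw in seat [-0.002  0.     0.014]
trans tool [-0.4  3.7 -0.3] rotvec [ 0.002 -0.    -0.014] target [536.7 -22.1  98.1]
```

View pics/q7.png

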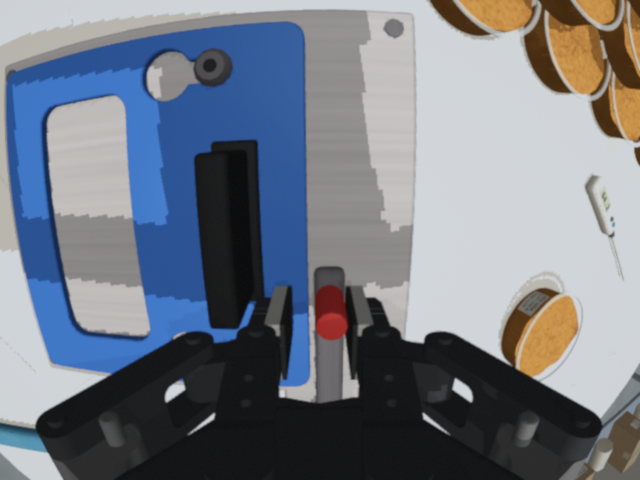

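```bash
python3 -m creep '{"translation":[[0,2.5,0],[0,2.3,0],[0,0,-15],[0,0,-30],[0,0,-40],[0,0,-40],[0,40,-20],[0,40,0],[0,0,0],[0,0,0]],"rotation":[[0,0,0],[0,0,0],[0,0,0],[0,0,0],[0,0,0],[0,0,0],[0,0,0],[0,0,0],[0,0,0],[0,0,0]],"claw":[24,26,26,26,26,26,26,26,26,26]}'
python3 - <<'E'
from tgt import *
from bench import *
delta(target(88.5,-34,22,0))
for n in ("wrist","side","top"):
    s=snapshot(n); t=s["frame"][:,:,::-1]; cv2.imwrite(f"pics/z{n}.png",t); np.savez(f"z{n}.npz",**s)
    if n=="side": cv2.imwrite("pics/zsc.png",cv2.resize(t[170:310,300:450],None,fx=5,fy=4,interpolation=cv2.INTER_CUBIC))
E
```

```text
time: 19.9
tool_pos: [575.5, -29.1, 256.9]
tcp_rot: [165.2, -0.2, 80.1]
ft_force: [-0.1, 0.3, -0.1]
finger_gap: 26.0
pos [575.5 -29.1 256.9] rpy [165.25  -0.22  80.11] f [-0.1  0.3 -0.1] gap 26.0 t 19.9
TCP in seat [167.7 -34.8 165.2] tilt/yaw in seat [0.004 0.    0.014]
trans tool [ -0.4 -78.6 143.5] rotvec [-0.004 -0.    -0.014] target [536.7 -22.1  98.1]
```

View pics/zwrist.png

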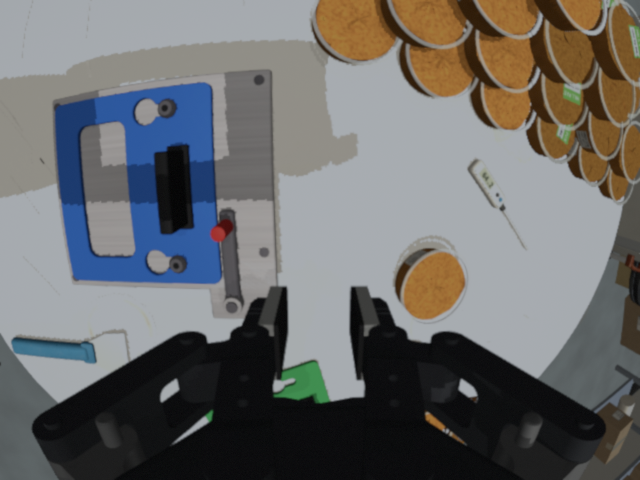

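View pics/zsc.png

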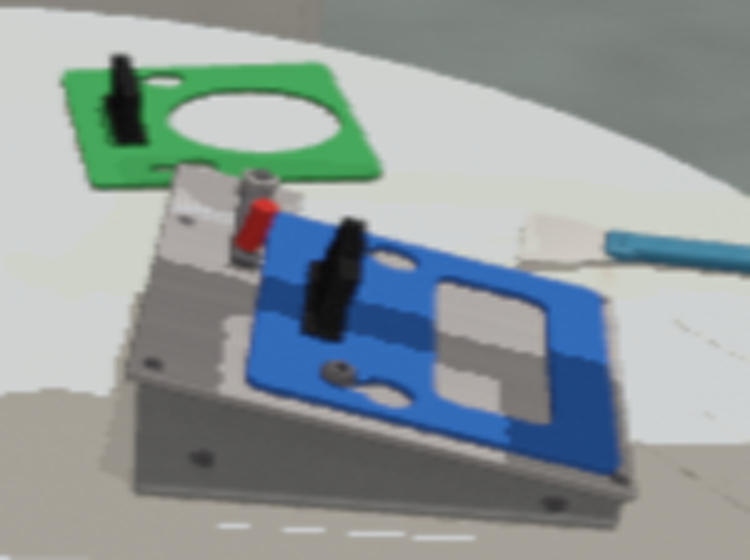

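View pics/ztop.png

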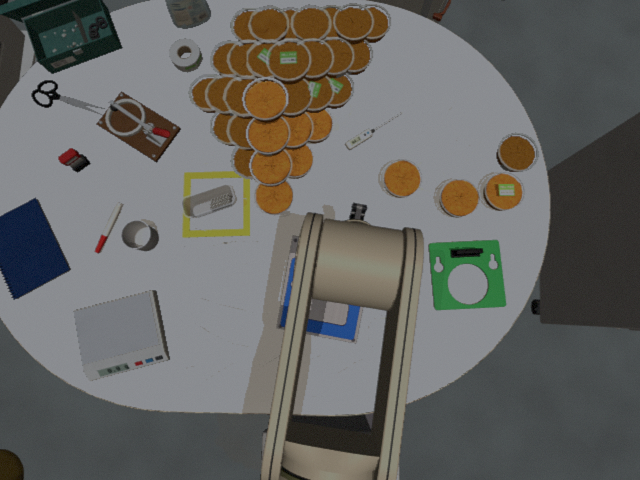

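```bash
python3 -c "
from bench import *
print(hand_in())"
```

```text
the job is handed in; nothing more can be done
None
```

The tub stood in the taped square, so I used the blue plate. It is now on the stand, fully home behind the stud heads, and the catch is shut behind it. I handed the job in at about 20 s of the 69 s allowed; no verdict is reported.

- **Placing:** I set the plate on the seat with both stud heads through the round ends of its keyholes. After letting go it lay flat, with no contact force on the fingers.
- **Pushing home:** The plate slid about 22.5 mm down the slope. It then stopped against the necks, with the force rising to about 10 N.
- **Catch:** I swung the knob through its arc until the force rose to about 11 N at the stop. In the last wrist picture the catch arm is parallel to the plate's upper edge. From the finger position the knob is about 1 mm from its shut position. I had no direct reading of the catch angle.
- **Last pictures:** Both studs sit at the slot ends, and the green plate and both containers are at the same pixels as at the start. The arm was clear of everything, with the force near zero.

**One disagreement:** My first camera estimate of the seat was about 4 mm off along the slope and 1.6 mm off sideways compared with what the robot found. I corrected this with close-up wrist views before lowering the plate, and with the contact positions before working the catch.

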